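# Draw a sauce sample from the pump jug

## Task

Draw a sample from the round sauce jug, the one with the loop handle: stand the empty steel cup upright on its drip plate, centred under its spout, let go, then press the jug's nozzle cap right down and let it spring all the way back up with the cup still there. Then stand the cup on the sample tray beside the jar. Keep the cup upright all the time, never press the jug's cap without the cup under it, leave the square canister's pump alone, and do not shift the jar, tin, sauce bottle or tape roll.

Things in the scene. Friction and masses are not known exactly. Their poses are not given: they have to be found in the camera images.
- cup: open steel sample cup, straight round wall, 52 mm outside diameter, 65 mm high, wall 2.5 mm, about 90 g (varies), standing on the table; origin at the centre of its underside, z up
- jug: sauce dispenser with a round dark bottle (90 mm) with a black loop handle on its upper back. Fixed. Origin on the table, centre of its drip plate (100 mm round, 4 mm thick), right under the spout; x axis level, from spout to bottle. The bottle leans 30 degrees to -x over the plate. Spout tip 192 mm above the table, so a gripper pointing straight down there strikes it; the -x side is open
- jug_plate (a point): centre of the top of the jug's drip plate, 4 mm above the table, under the spout
- jug_cap (a point): centre of the flat round top (36 mm across) of the jug's white nozzle cap, 249 mm above the table when up, 39 mm towards +x from the dispenser's origin. z axis: out of the cap along the bottle's axis, 30 degrees off vertical, leaning to the dispenser's -x; the cap is pressed straight against z. Spout: sticks out 50 mm to -x, 10 mm thick, centreline 8 mm below the top
- jug_pump (a joint): travel of the jug's nozzle cap in m: 0 up, 0.014 fully down; sprung, about 2.7 N to start and 9 N at the bottom; it comes up by itself
- canister: the other sauce dispenser, with a square dark bottle (84 mm) and no handle, otherwise the same. Fixed. Origin on the table, centre of its drip plate (100 mm round, 4 mm thick), right under the spout; x axis level, from spout to bottle. The bottle leans 30 degrees to -x over the plate. Spout tip 192 mm above the table, so a gripper pointing straight down there strikes it; the -x side is open
- canister_cap (a point): centre of the flat round top (36 mm across) of the canister's white nozzle cap, 249 mm above the table when up, 39 mm towards +x from the dispenser's origin. z axis: out of the cap along the bottle's axis, 30 degrees off vertical, leaning to the dispenser's -x; the cap is pressed straight against z. Spout: sticks out 50 mm to -x, 10 mm thick, centreline 8 mm below the top
- canister_pump (a joint): travel of the canister's nozzle cap in m: 0 up, 0.014 fully down; sprung, about 2.7 N to start and 9 N at the bottom; it comes up by itself
- tray: aluminium sample tray, fixed, 190 mm (x) by 120 mm (y), rim 14 mm high and 4 mm thick, floor 4 mm thick; origin at the centre of its underside. The jar stands near its +x end (x about 55 mm); the -x half is free
- jar: screw-top sample jar, 48 mm across, 70 mm high, standing at the +x end of the tray; origin at the centre of its underside. Bystander
- tin: food tin, 74 mm across, 110 mm high, upright; origin at the centre of its underside. Bystander
- vinegar: slim sauce bottle, 60 mm across, 190 mm high, upright; origin at the centre of its underside. Bystander
- tape: roll of packing tape lying flat, 84 mm across, 24 mm high; origin at the centre of its underside. Bystander

How it is judged (in metres and radians):
On the way, in this order (a step that is already met when the one before it is completed fails the run):
1. the cup stands upright and let go on the jug's drip plate, within 18 mm of its centre (horizontal distance between cup and jug_plate below 0.018 m and height (world z) of cup below 0.012 m and angle between cup's own z axis and vertical below 0.12 rad and contact force between the fingers and cup below 0.2 N and linear speed of cup below 0.02 m/s), for 0.2 s.
2. the jug's cap is pressed right down (12 mm or more of 14) with the cup under the spout (horizontal distance between cup and jug_plate below 0.018 m and height (world z) of cup below 0.012 m and angle between cup's own z axis and vertical below 0.12 rad and value of joint jug_pump above 0.012 m), for 0.05 s.
3. the jug's cap is back up (within 2 mm) with the cup still under the spout (horizontal distance between cup and jug_plate below 0.018 m and height (world z) of cup below 0.012 m and angle between cup's own z axis and vertical below 0.12 rad and value of joint jug_pump below 0.002 m), for 0.1 s.
At the end, for the whole second after the job is handed in: The cup stands upright (within 7 degrees), released and at rest on the tray's floor, wholly inside its rim; both pump caps are up (within 2 mm) (x of cup in the frame of tray between -0.068 and 0.068 m and y of cup in the frame of tray between -0.033 and 0.033 m and z of cup in the frame of tray between 0.001 and 0.008 m and angle between cup's own z axis and vertical below 0.12 rad and linear speed of cup below 0.02 m/s and value of joint each of jug_pump, canister_pump below 0.002 m); the robot touches nothing.
It fails at once if the jug's cap is pressed (over 6 mm) without the cup standing under its spout (value of joint jug_pump above 0.006 m and (horizontal distance between cup and jug_plate above 0.022 m or height (world z) of cup above 0.015 m)).
It fails at once if the square canister's cap is pressed (over 5 mm) (value of joint canister_pump above 0.005 m).
It fails at once if the cup is tipped by more than 29 degrees (angle between cup's own z axis and vertical above 0.5 rad).
It fails at once if a bystander (jar, tin, bottle, tape) is shifted by more than 30 mm (distance of any of jar, tin, vinegar, tape from where it was at the start of the episode above 0.03 m).
It also fails if it takes over 70 s, if anything falls off the work surface, if the arm or the gripper's body presses on something with over 40 N, if the wrist force passes 120 N, or if a joint passes its speed limit or range.

## Robot

A 6-joint arm with a two-finger parallel gripper is mounted at the origin on the work surface. World frame = base frame: x ahead of the robot, y to its left, z up, the work surface at z = 0. Lengths are in m, angles in degrees, forces in N, time in s.
With the tool pointing down it reaches from about 0.3 to 0.775 m from the base axis. Payload 14.6 kg.
Tool frame: the origin (TCP) lies at the very end of the fingers, on their centre line; the grasp point (between the pads) lies 19 mm behind it (ctrl.tcp_to_grasp is the distance from the TCP to the grasp point, in m); y points along the fingers, z is the direction in which the jaws open and shut, and the axes are right-handed (so a half turn about y gives the same grasp; the last joint's range is limited). The gripper opens to 85 mm and grips with 20 to 120 N. Pads are 22 mm wide; open, the fingers measure 114 mm over their backs; the gripper's body (76 mm by 85 mm) begins 54 mm behind the grasp point. The pads swing forward as they close: fully open they stand 13 mm farther back than shut.
Start: joints at [-75.779, 17.183, 87.147, -0, 75.671, -3.816], TCP at [0.17, -0.523, 0.204] pointing down, gripper open.
Joint ranges: [-173.82, 173.82], [-45.26, 126.66], [13.44, 144.39], [-59.66, 239.66], [0, 175.72], [-146.38, 146.38]. Speed limits (degrees/s): [127.2, 127.2, 147.25, 180, 180, 180].

## Interface

Orientations are given as a 3x3 rotation matrix whose columns are the frame's x, y, z axes.
In Python, from bench import ctrl, cams gives the robot as it stands. The module is installed in compiled form; this text tells all that it offers.
- The arm moves only by the tool arm_command, never from a script. Its argument "targets" is a list of rows, each a list of 4 numbers: the shift along the tool's x, y, z in m, then the turn about the tool's y in rad. A call has 1 to 10 rows; each row shifts and turns the commanded pose from where the row before left it, along the tool's axes as they then stand; what a row does not reach is not made up. A row lasts 1/12 s, in which the tool goes at most 41.7 mm and 7.16 degrees, less where a joint would pass 70% of its speed; a pose out of reach is approached as far as the arm can. A call with a gripper value outside its range is refused whole. "grip" is the finger opening in m, from 0 to 0.0854, set as the call begins (left out, the last holds). The fingers move at their own pace and stop on an object; "force" is the grip in N (left out, the last holds). Time passes only in rows, so rows that do not move let the fingers close. It gives the time, the measured TCP pose, the force and the opening at its end, in the units of the state.
- ctrl.read_state(): the state, without advancing time (a new reading comes with each control period).
- cams.read_camera(name): name is "scene" or "top" or "wrist"; returns the picture (420x560x3 uint8, red, green, blue); there is no depth.
- cams.camera_model(name): a dict with "vfov" (degrees; the focal length in pixels is half the picture's height over the tangent of half this angle, whatever the lens; pixels are square), "cx", "cy" (the principal point, pixels), "R" (3x3) and "t" (3): a world point X has camera coordinates R X + t; the wrist camera has in their place "tool_from_camera" (4x4, takes a point from camera to tool coordinates, whose origin is the TCP and whose axes are the tool frame's). Camera axes: x right, y down, z forward; pixel columns grow to the right and rows downward; lengths in m; the calibration is good to about 2 mm. A picture is of the moment at which its call begins: read the wrist's pose just before it. camera_model takes no time and is no camera call.
- ctrl.close_job(): hands the job in, once; it reports no verdict.
The state is a dict: "t": time; "joint_pos": joint angles; "qd": joint speeds; "joint_torque": joint torques, N m; "ee_pos": TCP position; "tool_rot": TCP orientation; "ft_force": force on the tool from outside, world axes, zero at the start; "moment": the same for the moment, N m; "finger_gap": opening from 0.0 (shut) to 1.0 (fully open).
Only numpy, scipy, OpenCV 4.12 (cv2) and the standard library are available. Lean on these libraries where they do the work, as an engineer would, in place of code of your own. Each camera call takes 0.05 s, during which the arm holds its last target.

## Working session

There is one attempt and no reset: what is moved stays moved. The work goes in short steps, Python scripts to look and compute and a tool call to move; the robot and the scene stay as the last step left them, time stands still between calls to the robot, and variables do not carry over. Pictures are saved under pics/ and viewed, and the job is handed in when it is done.

Besides the shell and the picture viewer there is one more tool, called after ">>>" by a JSON object that holds its "api" and its "payload". arm_command: Moves the arm, as the interface text tells. Its arguments: {"type":"object","properties":{"targets":{"type":"array","items":{"type":"array","items":{"type":"number"}}},"grip":{"type":"number"},"force":{"type":"number"}},"required":["targets"]}

```bash
mkdir -p pics
python3 - <<'E'
from bench import ctrl,cams
import cv2,numpy as np
s=ctrl.read_state()
for k,v in s.items(): print(k,np.round(v,4).tolist())
print(ctrl.tcp_to_grasp)
for n in ["scene","top","wrist"]:
    cv2.imwrite(f"pics/{n}0.png",cams.read_camera(n)[:,:,::-1])
    m=cams.camera_model(n);print(n,{k:np.round(v,4).tolist() for k,v in m.items()})
E
```

```text
t 0.0
joint_pos [-75.7789, 17.214, 87.1837, 0.0001, 75.6713, -3.8146]
qd [-0.0031, -0.0966, -0.0087, -0.0394, 0.0609, -0.0485]
joint_torque [0.0032, -54.3495, -36.18, 0.0001, 0.004, -0.0]
ee_pos [0.1702, -0.5227, 0.2037]
tool_rot [[-0.9509, -0.0003, 0.3096], [-0.3096, 0.0012, -0.9509], [-0.0001, -1.0, -0.0012]]
ft_force [-0.2939, 0.5243, 0.0155]
moment [0.0055, -0.0075, 0.0248]
finger_gap 0.996
0.0187
scene {'vfov': 47.634, 'cx': 274.9676, 'cy': 208.3266, 'R': [[-0.4286, 0.9033, -0.0186], [0.6296, 0.2838, -0.7233], [-0.648, -0.3217, -0.6903]], 't': [0.246, -0.1985, 1.6288]}
top {'vfov': 43.8064, 'cx': 279.5522, 'cy': 211.4502, 'R': [[-0.0721, -0.9974, 0.0034], [-0.9763, 0.0699, -0.2049], [0.2041, -0.0181, -0.9788]], 't': [0.02, 0.5432, 1.5038]}
wrist {'vfov': 70.8232, 'cx': 281.473, 'cy': 209.4839, 'tool_from_camera': [[0.0003, 0.9477, 0.3192, -0.0822], [0.0013, -0.3192, 0.9477, -0.1696], [1.0, 0.0001, -0.0013, 0.0005], [0.0, 0.0, 0.0, 1.0]]}
```

View pics/scene0.png

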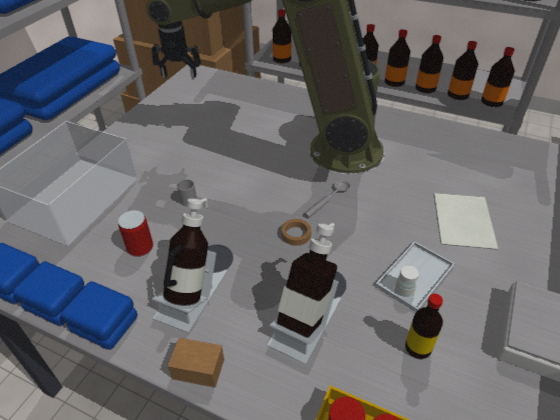

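View pics/top0.png

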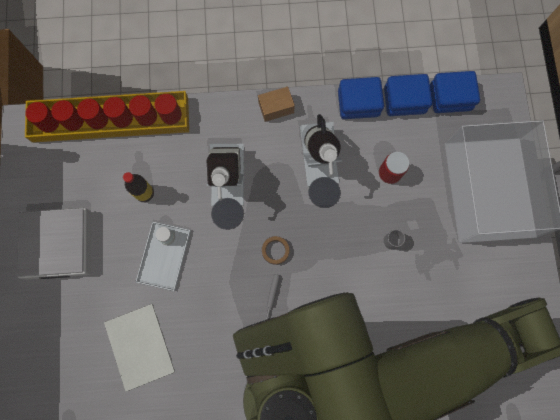

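View pics/wrist0.png

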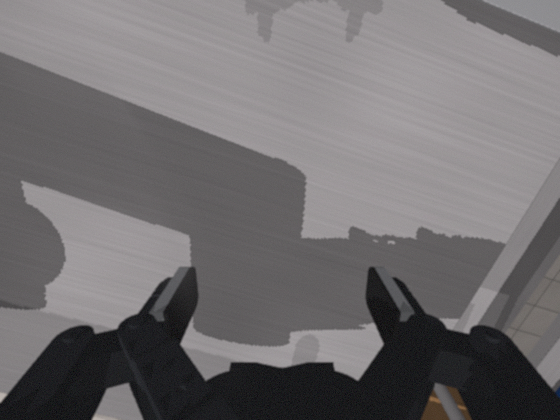

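The top view shows the jug (round bottle, loop handle) with its dark drip plate near (324,192). The cup is at (395,239), the tray at (164,255), and the canister plate at (228,214). Next I'll measure these with masks.

```bash
cat > h.py <<'E'
from bench import ctrl,cams
import cv2,numpy as np
def cam(n,img=None):
    m=cams.camera_model(n)
    f=210/np.tan(np.radians(m['vfov'])/2)
    if n=='wrist':
        s=ctrl.read_state(); T=np.eye(4);T[:3,:3]=s['tool_rot'];T[:3,3]=s['ee_pos']
        W=T@np.array(m['tool_from_camera']); R=W[:3,:3].T; t=-R@W[:3,3]
    else: R=np.array(m['R']);t=np.array(m['t'])
    return f,m['cx'],m['cy'],R,t
def ray(c,u,v):
    f,cx,cy,R,t=c
    return -R.T@t, R.T@np.array([(u-cx)/f,(v-cy)/f,1.])
def onz(c,u,v,z):
    o,d=ray(c,u,v); return o+d*(z-o[2])/d[2]
def proj(c,X):
    f,cx,cy,R,t=c; p=R@np.array(X)+t; return np.array([cx+f*p[0]/p[2],cy+f*p[1]/p[2]])
def two(c1,p1,c2,p2):
    o1,d1=ray(c1,*p1);o2,d2=ray(c2,*p2)
    k=np.linalg.lstsq(np.stack([d1,-d2],1),o2-o1,rcond=None)[0]
    a,b=o1+k[0]*d1,o2+k[1]*d2
    return (a+b)/2,np.linalg.norm(a-b)
E
python3 - <<'E'
import cv2
im=cv2.imread('pics/top0.png')
def crop(n,x,y,w,h,k,src=im): cv2.imwrite('pics/'+n,cv2.resize(src[y:y+h,x:x+w],None,fx=k,fy=k,interpolation=cv2.INTER_CUBIC))
crop('c1.png',280,100,150,160,4 if 0 else 3.7)
crop('c2.png',120,120,150,180,3.3)
crop('c3.png',90,160,150,170,3.5,cv2.imread('pics/scene0.png'))
E
```

```text
(no output)
```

View pics/c1.png

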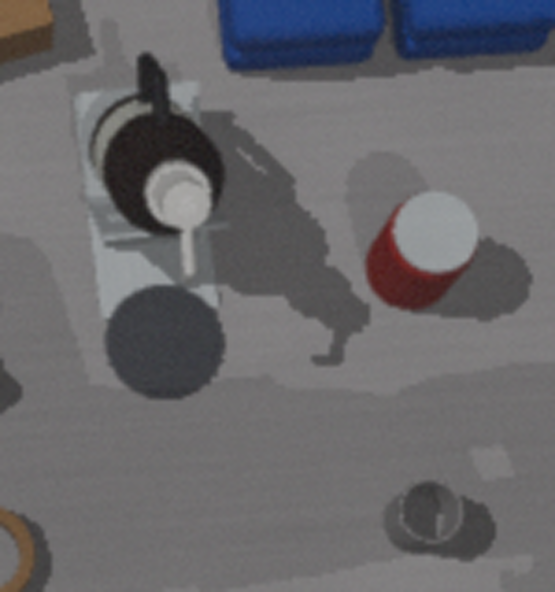

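View pics/c2.png

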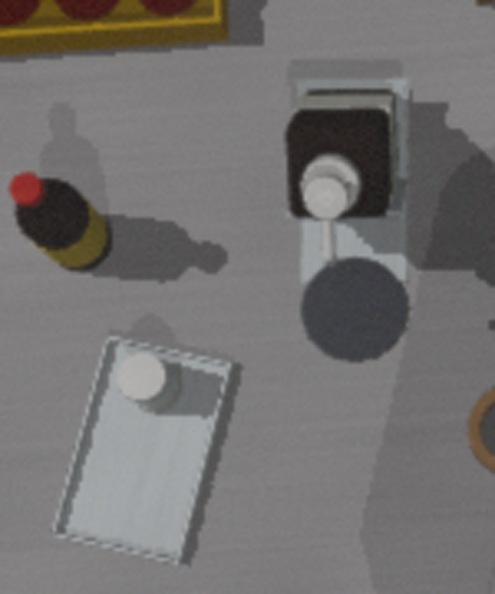

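View pics/c3.png

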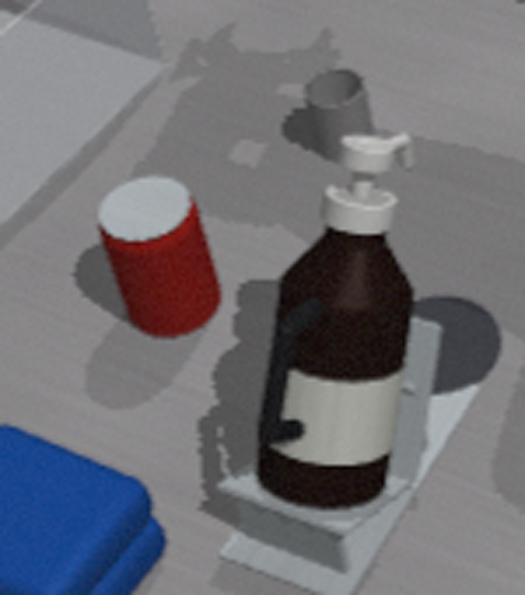

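Run:
```python
from h import *
im=cv2.imread('pics/top0.png');c=cam('top');cs=cam('scene')
hsv=cv2.cvtColor(im,cv2.COLOR_BGR2HSV)
P={}
for n,(x0,y0,x1,y1) in dict(jug=(305,172,345,212),can=(208,195,248,232)).items():
    b=im.astype(int); m=((b.max(2)<85)&(b[...,0]>b[...,2]+2)).astype(np.uint8)*255
    r=np.zeros_like(m); r[y0:y1,x0:x1]=m[y0:y1,x0:x1]
    r=cv2.morphologyEx(r,cv2.MORPH_OPEN,np.ones((3,3)))
    cc=max(cv2.findContours(r,0,2)[0],key=cv2.contourArea); (u,v),ax,an=cv2.fitEllipse(cv2.convexHull(cc))
    f=c[0]; P[n]=onz(c,u,v,.004); print(n,u,v,ax,an,cv2.contourArea(cc),P[n]); 
    # diam
    print(' diam',ax[0]/f*np.linalg.norm(P[n]+c[3].T@c[4]))
def cr1(x,y): return 280+(x+.5)/3.7-.5,100+(y+.5)/3.7-.5
def cr2(x,y): return 120+(x+.5)/3.3-.5,120+(y+.5)/3.3-.5
def cr3(x,y): return 90+(x+.5)/3.5-.5,160+(y+.5)/3.5-.5
rim=onz(c,*cr1(431,512),.065);print('cup top',rim)
print('cup scene',onz(cs,*cr3(337,88),.065))
print('cup 2',two(c,cr1(431,512),cs,cr3(337,88)))
for n,p in dict(jug=cr1(185,203),can=cr2(328,197)).items():
    q=onz(c,*p,.249);print(n,'cap',q,q-P[n], np.degrees(np.arctan2(*(q-P[n])[1::-1])))
# base plate edges direction (jug), side edges z~0.002?
for a,b in [((78,95),(104,305)),((288,0),(288,0))]:
    A=onz(c,*cr1(*a),.004);B=onz(c,*cr1(*b),.004);print('edge',np.degrees(np.arctan2(*(A-B)[1::-1])))
print('spout tip',onz(c,*cr1(190,272),.192))
cor=[onz(c,*cr2(*p),.014) for p in [(110,337),(240,364),(185,565),(54,535)]]
print('tray',np.round(cor,4),np.mean(cor,0))
print([np.linalg.norm(cor[i]-cor[i-1]) for i in range(4)])
print('jar',onz(c,*cr2(142,378),.07))
print('tin',onz(c,*cr1(436,232),.11))
```

```text
jug 324.0108337402344 192.07394409179688 (29.6324462890625, 31.074234008789062) 114.28729248046875 667.5 [ 0.60572691 -0.16254159  0.004     ]
 diam 0.09267004073313005
can 227.11865234375 213.4068145751953 (30.193958282470703, 31.535249710083008) 74.45333099365234 690.5 [0.55953638 0.14180103 0.004     ]
 diam 0.09362770262681978
cup top [ 0.43733356 -0.35501919  0.065     ]
cup scene [ 0.43905708 -0.35556806  0.065     ]
cup 2 (array([ 0.43779602, -0.35588218,  0.06375454]), np.float64(0.0012210032346745769))
jug cap [ 0.6485131  -0.16015083  0.249     ] [0.04278618 0.00239077 0.245     ] 3.19819619010884
can cap [0.60090191 0.13774583 0.249     ] [ 0.04136553 -0.0040552   0.245     ] -5.599005057343669
edge 2.068875776575896
edge 0.0
spout tip [ 0.61266501 -0.16616654  0.192     ]
tray [[0.5475 0.3681 0.014 ]
 [0.5136 0.2491 0.014 ]
 [0.3335 0.3055 0.014 ]
 [0.3689 0.4226 0.014 ]] [0.440893   0.33631169 0.014     ]
[np.float64(0.18677277161773517), np.float64(0.12371957294629492), np.float64(0.18866960063760782), np.float64(0.12238304859194185)]
jar [0.49690148 0.32776925 0.07      ]
tin [ 0.65446757 -0.37469777  0.11      ]
```

>>> {"api": "arm_command", "payload": {"targets": [[-0.03,0,-0.008,0],[-0.03,0,-0.008,0],[-0.03,0,-0.008,0],[-0.03,0,-0.008,0],[-0.03,0,-0.008,0],[-0.03,0,-0.008,0],[-0.03,0,-0.008,0],[-0.03,0,-0.008,0],[-0.03,0,-0.008,0],[-0.03,0,-0.008,-0.1]], "grip": 0.0854, "force": 30}}

```text
t: 0.98
ee_pos: [0.4319, -0.3529, 0.2041]
tool_rot: [[-0.916, -0.0, 0.402], [-0.402, 0.0, -0.916], [0.0, -1.0, -0.0]]
ft_force: [-0.7, 0.1, -1.4]
finger_gap: 0.998
```

```bash
python3 -c "
from bench import ctrl;import numpy as np
s=ctrl.read_state();print(np.round(s['joint_pos'],1),np.round(s['tool_rot'],3),s['ee_pos'])"
```

```text
[-43.   18.2  85.9  -0.   76.   23.3] [[-0.916 -0.     0.402]
 [-0.402  0.    -0.916]
 [ 0.    -1.    -0.   ]] [ 0.43186544 -0.35286727  0.20410187]
```

>>> {"api": "arm_command", "payload": {"targets": [[0,0,0,-0.12],[0,0,0,-0.12],[0,0,0,-0.12],[0,0,0,-0.12],[0,0,0,-0.12],[0,0,0,-0.12],[0,0,0,-0.12],[0,0,0,-0.12],[0,0,0,-0.12],[0,0,0,-0.12]]}}

```text
t: 1.82
ee_pos: [0.4307, -0.3539, 0.204]
tool_rot: [[0.05, -0.0, 0.999], [-0.999, 0.0, 0.05], [-0.0, -1.0, -0.0]]
ft_force: [-0.1, 0.1, -0.1]
finger_gap: 0.999
```

>>> {"api": "arm_command", "payload": {"targets": [[0,0,0,-0.12],[0,0,0,-0.12],[0,0,0,-0.12],[0,0,0,-0.12],[0,0,0,-0.12],[0,0,0,-0.12],[0,0,0,-0.12],[0,0,0,-0.12],[0,0,0,-0.12],[0,0,0,-0.12]]}}

```text
t: 2.65
ee_pos: [0.4307, -0.3539, 0.204]
tool_rot: [[0.949, -0.0, 0.315], [-0.315, 0.0, 0.949], [-0.001, -1.0, 0.0]]
ft_force: [0.1, 0.1, -0.3]
finger_gap: 0.999
```

>>> {"api": "arm_command", "payload": {"targets": [[0,0,0,-0.12],[0,0,0,-0.12],[0,0,0,0]]}}

```text
t: 2.9
ee_pos: [0.4307, -0.3539, 0.204]
tool_rot: [[0.997, -0.0, 0.081], [-0.081, 0.0, 0.997], [-0.0, -1.0, 0.0]]
ft_force: [1.0, -0.0, -0.4]
finger_gap: 1.001
```

```bash
python3 -c "
from h import *
s=ctrl.read_state();print(np.round(s['joint_pos'],1),np.round(s['tool_rot'],3),s['ee_pos'])
c=cam('wrist');cv2.imwrite('pics/w1.png',cams.read_camera('wrist')[:,:,::-1]);print(proj(c,[.4375,-.3555,.065]))"
```

```text
[ -43.2   18.2   85.9   -0.    76.  -128.5] [[ 0.997 -0.     0.081]
 [-0.081  0.     0.997]
 [-0.    -1.     0.   ]] [ 0.43069578 -0.35392583  0.20402294]
[280.62428289 196.47570944]
```

View pics/w1.png

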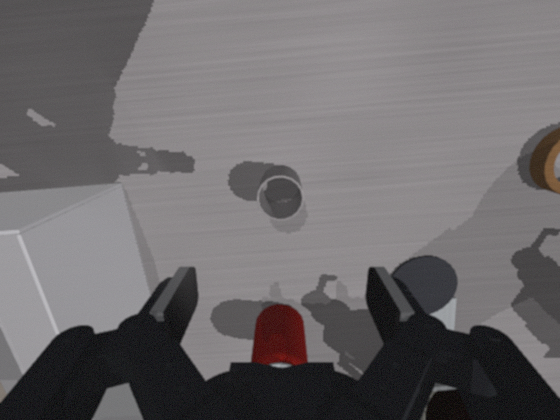

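The cup rim shows at (280,198), against a predicted (280.6,196.5), so the cup position is confirmed. I'll descend with the cup 8 mm ahead of the gripper centre.

>>> {"api": "arm_command", "payload": {"targets": [[-0.0015,0.01,-0.001,0],[0,0.03,0,0],[0,0.03,0,0],[0,0.03,0,0],[0,0.03,0,0],[0,0.03,0,0],[0,0.02,0,0],[0,0.006,0,0],[0,0,0,0]]}}

```text
t: 3.7
ee_pos: [0.4284, -0.3542, 0.0166]
tool_rot: [[0.996, -0.002, 0.089], [-0.089, 0.002, 0.996], [-0.003, -1.0, 0.002]]
ft_force: [0.3, 0.3, 0.2]
finger_gap: 1.004
```

>>> {"api": "arm_command", "payload": {"targets": [[0,0,0,0],[0,0,0,0],[0,0,0,0],[0,0,0,0],[0,0,0,0],[0,0,0,0]], "grip": 0.042, "force": 25}}

```text
t: 4.2
ee_pos: [0.4298, -0.3553, 0.02]
tool_rot: [[0.996, 0.002, 0.087], [-0.087, -0.002, 0.996], [0.002, -1.0, -0.001]]
ft_force: [-1.3, 2.9, 7.4]
finger_gap: 0.592
```

```bash
python3 -c "
from h import *
cs=cam('wrist');print(np.round(onz(cs,425,282,.004),4))
cv2.imwrite('pics/s2.png',cams.read_camera('scene')[:,:,::-1][150:270,100:260].repeat(4,0).repeat(4,1));cv2.imwrite('pics/w2.png',cams.read_camera('wrist')[:,:,::-1])"
```

```text
[ 0.4746 -0.2554  0.004 ]
```

View pics/s2.png

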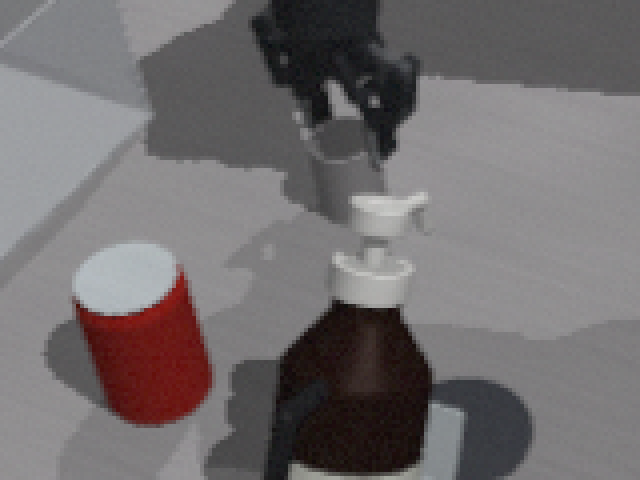

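View pics/w2.png

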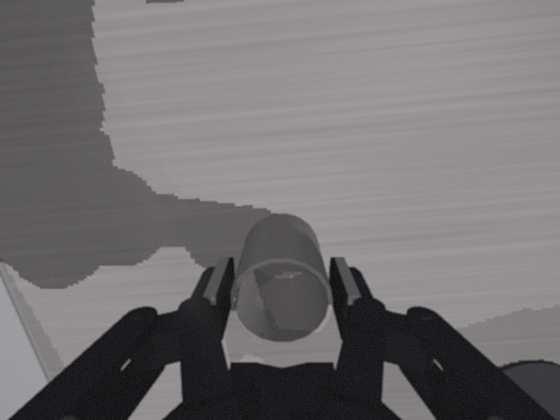

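>>> {"api": "arm_command", "payload": {"targets": [[0,-0.005,0,0],[0,-0.015,0,0],[0,-0.03,0,0],[0,-0.03,0,0],[0,-0.01,0,0],[0,0,0,0]]}}

```text
t: 4.8
ee_pos: [0.4302, -0.3558, 0.1116]
tool_rot: [[0.996, 0.004, 0.087], [-0.087, -0.004, 0.996], [0.004, -1.0, -0.004]]
ft_force: [-1.2, 0.8, -1.2]
finger_gap: 0.589
```

```bash
python3 -c "
from h import *
m=cams.camera_model('wrist');T=np.eye(4);T[:3,:3]=[[ 0.997,0,0.081],[-0.081,0,0.997],[0,-1,0]];T[:3,3]=[ 0.43069578,-0.35392583,0.20402294]
W=T@np.array(m['tool_from_camera']);R=W[:3,:3].T;t=-R@W[:3,3];c=(210/np.tan(np.radians(m['vfov'])/2),m['cx'],m['cy'],R,t)
im=cv2.imread('pics/w1.png').astype(int)
mk=((im.max(2)<85)&(im[...,0]>im[...,2]+2)).astype(np.uint8);mk[:,:395]=0;mk[:250]=0;mk[:,460:]=0;mk[312:]=0
mk=cv2.morphologyEx(mk,cv2.MORPH_OPEN,np.ones((3,3)))
cc=max(cv2.findContours(mk,0,2)[0],key=cv2.contourArea);e=cv2.fitEllipse(cv2.convexHull(cc));print(e,onz(c,*e[0],.004))
s=ctrl.read_state();print(s['ee_pos'],s['finger_gap'],s['ft_force'])
cv2.imwrite('pics/s3.png',cams.read_camera('scene')[:,:,::-1][100:270,100:260].repeat(3,0).repeat(3,1));cv2.imwrite('pics/w3.png',cams.read_camera('wrist')[:,:,::-1])"
```

```text
((425.1568908691406, 282.9479675292969), (55.19645309448242, 62.99776840209961), 87.98741912841797) [ 0.6014267  -0.16022592  0.004     ]
[ 0.43021803 -0.35583486  0.11162488] 0.5891246797401767 [-1.18921577  0.78029516 -1.21466558]
```

View pics/s3.png

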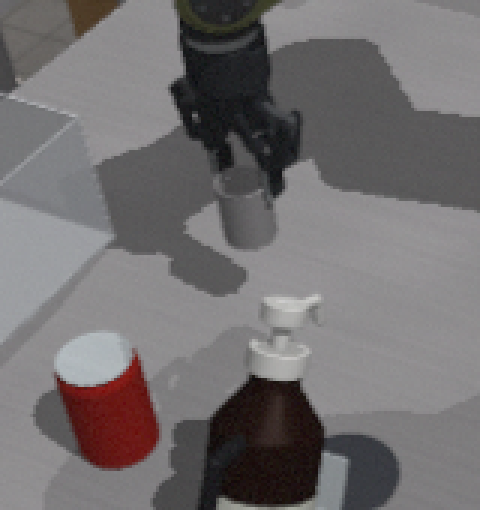

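View pics/w3.png

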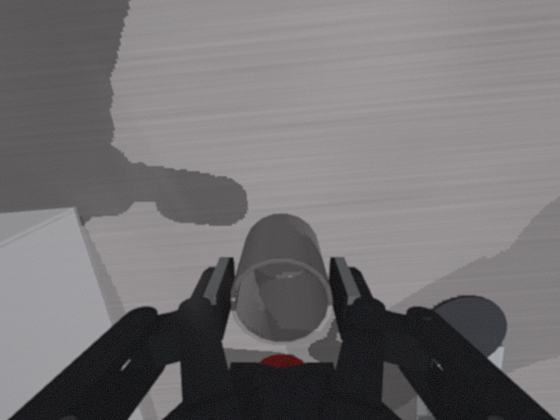

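>>> {"api": "arm_command", "payload": {"targets": [[0.0105,0,0.013,-0.015],[0.0105,0,0.025,-0.015],[0.0105,0,0.025,-0.015],[0.0105,0,0.025,-0.015],[0.0105,0,0.025,-0.015],[0.0105,0,0.025,-0.015],[0.0105,0,0.025,-0.015],[0.0105,0,0.025,-0.015],[0,0,0.012,-0.02],[0,0,0,0]]}}

```text
t: 5.73
ee_pos: [0.5179, -0.1556, 0.1066]
tool_rot: [[0.998, -0.003, -0.057], [0.057, 0.001, 0.998], [-0.003, -1.0, 0.001]]
ft_force: [-0.1, 0.0, -1.1]
finger_gap: 0.595
```

```bash
cat > pl.py <<'E'
from h import *
import sys
tag=sys.argv[1]
s=ctrl.read_state();print(np.round(s['ee_pos'],4),np.round(s['tool_rot'],3).tolist(),s['finger_gap'],np.round(s['ft_force'],1),s['t'])
for n in sys.argv[2:]:
    cv2.imwrite(f'pics/{n}{tag}.png',cams.read_camera(n)[:,:,::-1])
E
python3 pl.py 4 scene top wrist; python3 -c "
import cv2
cv2.imwrite('pics/t4c.png',cv2.resize(cv2.imread('pics/top4.png')[90:250,260:420],None,fx=3.5,fy=3.5))
cv2.imwrite('pics/s4c.png',cv2.resize(cv2.imread('pics/scene4.png')[120:300,120:300],None,fx=3.3,fy=3.3))"
```

```text
[ 0.5179 -0.1556  0.1066] [[0.998, -0.003, -0.057], [0.057, 0.001, 0.998], [-0.003, -1.0, 0.001]] 0.5946680068174757 [-0.1  0.  -1.1] 5.7333
```

View pics/wrist4.png

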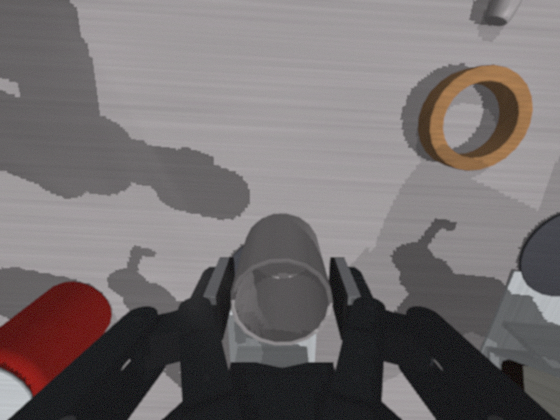

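View pics/t4c.png

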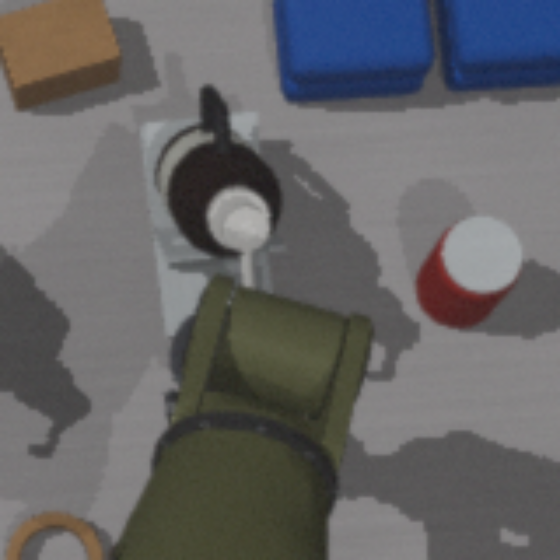

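View pics/s4c.png

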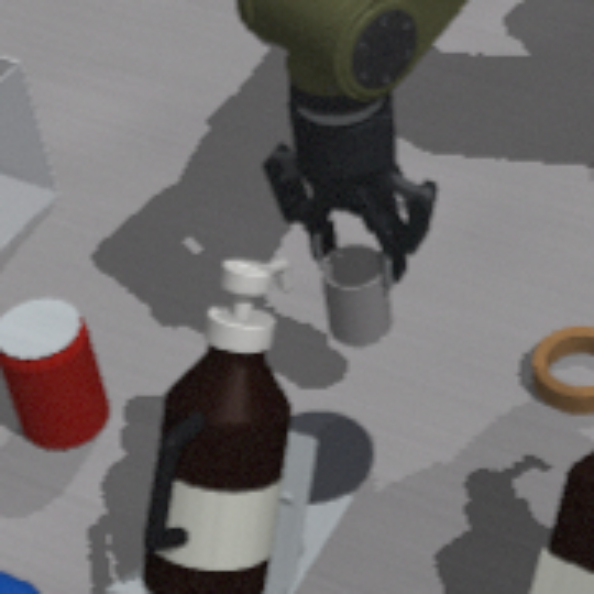

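```bash
python3 -c "
from h import *
c=cam('top')
for z in (.2,.25,.3,.35):print(z,onz(c,325,171,z), onz(c,352,182,z))
print('cap',onz(c,260+240/3.5,90+217/3.5,.249),'tip',onz(c,260+248/3.5,90+285/3.5,.192))
print(ctrl.read_state()['joint_pos'])
"
```

```text
0.2 [ 0.61771504 -0.14929233  0.2       ] [ 0.5812823  -0.22026901  0.2       ]
0.25 [ 0.60351134 -0.14356511  0.25      ] [ 0.56839569 -0.2119759   0.25      ]
0.3 [ 0.58930764 -0.1378379   0.3       ] [ 0.55550908 -0.2036828   0.3       ]
0.35 [ 0.57510394 -0.13211069  0.35      ] [ 0.54262247 -0.19538969  0.35      ]
cap [ 0.65567714 -0.15795373  0.249     ] tip [ 0.61760787 -0.16626505  0.192     ]
[-2.08897881e+01  2.18797743e+01  9.45080440e+01 -1.24355048e-02
  6.36801637e+01 -1.13891593e+02]
```

```bash
python3 -c "
from h import *
c=cam('scene')
for p in [(236.7,135)]:
  for z in (.2,.25,.3,.35):print(z,onz(c,*p,z))
# where does spout/plate appear
t=cam('top')
# silhouette: vertical axis of green
for (u,v) in [(200,95)]: pass
print('c top', -t[3].T@t[4],'c scene',-c[3].T@c[4])
im=cv2.imread('pics/scene4.png')[90:260,150:310]; cv2.imwrite('pics/s4d.png',cv2.resize(im,None,fx=3.5,fy=3.5,interpolation=2))
"
```

```text
0.2 [ 0.31915824 -0.23788875  0.2       ]
0.25 [ 0.38069671 -0.19994801  0.25      ]
0.3 [ 0.44223517 -0.16200726  0.3       ]
0.35 [ 0.50377364 -0.12406651  0.35      ]
c top [0.22481821 0.00913143 1.58307922] c scene [1.28589974 0.3581432  0.98547738]
```

View pics/s4d.png

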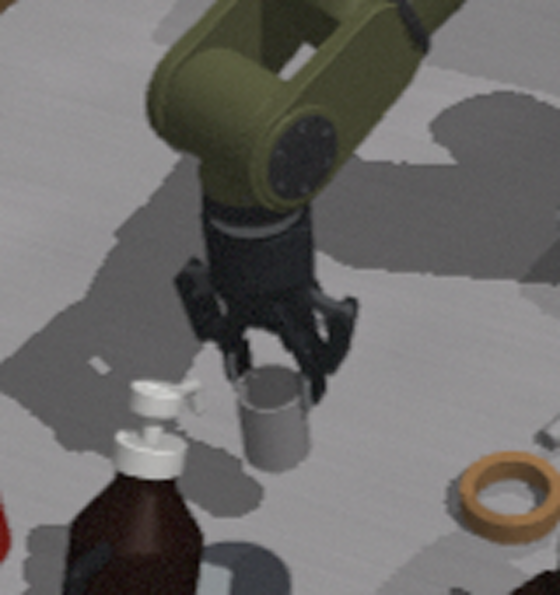

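>>> {"api": "arm_command", "payload": {"targets": [[0.006,0.02,-0.0025,0],[0.006,0.03,-0.002,0],[0.006,0.015,-0.002,0],[0.006,0,-0.002,0],[0.006,0,-0.002,0],[0.0065,0,0,0],[0,0,0,0],[0,0,0,0]]}}

```text
t: 6.55
ee_pos: [0.5561, -0.1667, 0.0443]
tool_rot: [[0.999, 0.002, -0.053], [0.053, -0.001, 0.999], [0.001, -1.0, -0.001]]
ft_force: [0.3, -0.3, -1.5]
finger_gap: 0.594
```

```bash
python3 pl.py 5 scene wrist; python3 -c "
import cv2
cv2.imwrite('pics/s5c.png',cv2.resize(cv2.imread('pics/scene5.png')[130:300,140:300],None,fx=3.5,fy=3.5))"
```

```text
[ 0.5561 -0.1667  0.0443] [[0.999, 0.002, -0.053], [0.053, -0.001, 0.999], [0.001, -1.0, -0.001]] 0.5937481532567765 [ 0.3 -0.3 -1.5] 6.55
```

View pics/s5c.png

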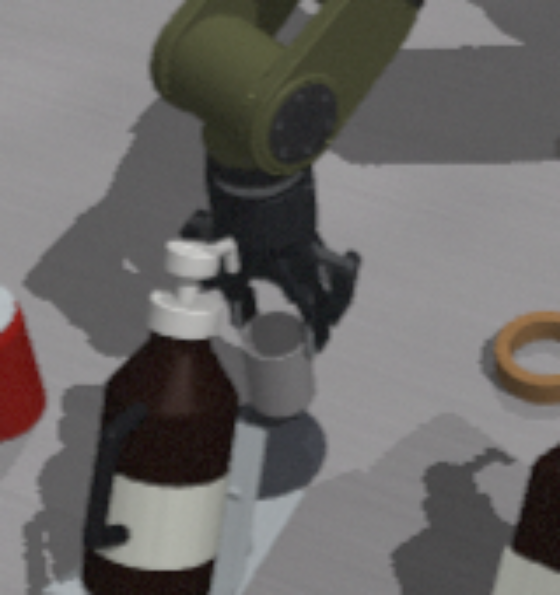

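View pics/wrist5.png

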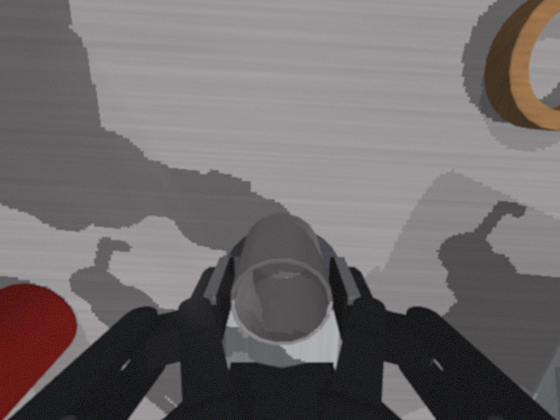

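>>> {"api": "arm_command", "payload": {"targets": [[0,0.008,0.003,0],[0,0.006,0,0],[0,0.003,0,0],[0,0.0015,0,0],[0,0,0,0],[0,0,0,0]]}}

```text
t: 7.15
ee_pos: [0.5553, -0.1635, 0.0246]
tool_rot: [[0.999, -0.0, -0.053], [0.053, 0.0, 0.999], [-0.0, -1.0, 0.0]]
ft_force: [0.1, 0.2, -2.2]
finger_gap: 0.594
```

```bash
python3 pl.py 6 scene wrist; python3 -c "
import cv2
cv2.imwrite('pics/s6c.png',cv2.resize(cv2.imread('pics/scene6.png')[190:300,160:270],None,fx=5,fy=5))"
```

```text
[ 0.5553 -0.1635  0.0246] [[0.999, -0.0, -0.053], [0.053, 0.0, 0.999], [-0.0, -1.0, 0.0]] 0.5939209985342123 [ 0.1  0.2 -2.2] 7.15
```

View pics/s6c.png

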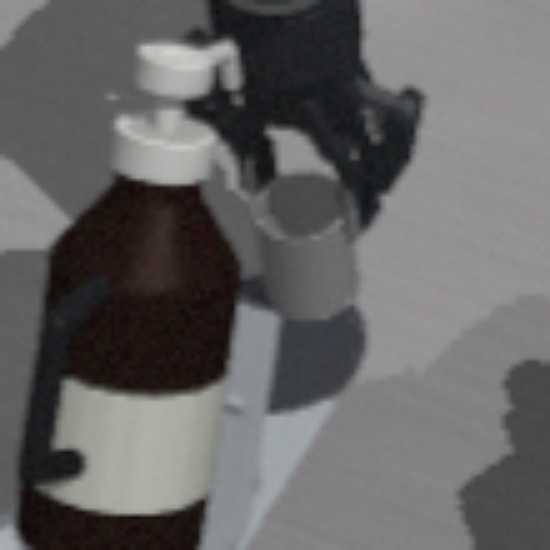

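View pics/wrist6.png

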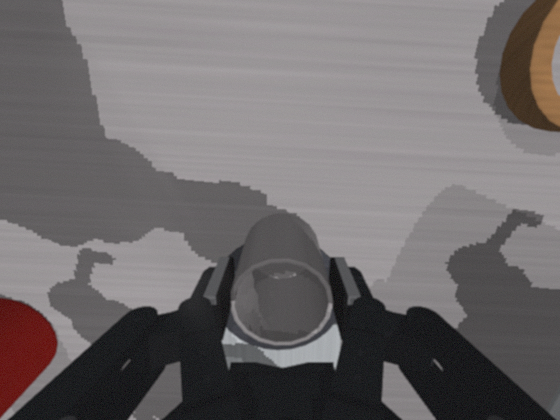

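>>> {"api": "arm_command", "payload": {"targets": [[0.002,0,0,0],[0.002,0.001,0,0],[0,0.001,0,0],[0,0,0,0],[0,0,0,0]]}}

```text
t: 7.67
ee_pos: [0.5599, -0.1634, 0.0242]
tool_rot: [[0.999, 0.001, -0.053], [0.053, -0.0, 0.999], [0.001, -1.0, -0.0]]
ft_force: [-7.0, 1.6, 15.2]
finger_gap: 0.593
```

>>> {"api": "arm_command", "payload": {"targets": [[0,0,0,0],[0,0,0,0],[0,0,0,0],[0,0,0,0],[0,0,0,0]], "grip": 0.0854}}

```text
t: 8.08
ee_pos: [0.5593, -0.1633, 0.0226]
tool_rot: [[0.999, -0.0, -0.053], [0.053, 0.0, 0.999], [-0.0, -1.0, 0.0]]
ft_force: [0.1, 1.5, -0.2]
finger_gap: 1.003
```

```bash
python3 pl.py 7 scene wrist; python3 -c "
import cv2
cv2.imwrite('pics/s7c.png',cv2.resize(cv2.imread('pics/scene7.png')[190:300,160:270],None,fx=5,fy=5))"
```

```text
[ 0.5593 -0.1633  0.0226] [[0.999, -0.0, -0.053], [0.053, 0.0, 0.999], [-0.0, -1.0, 0.0]] 1.002568745360695 [ 0.1  1.5 -0.2] 8.0833
```

View pics/s7c.png

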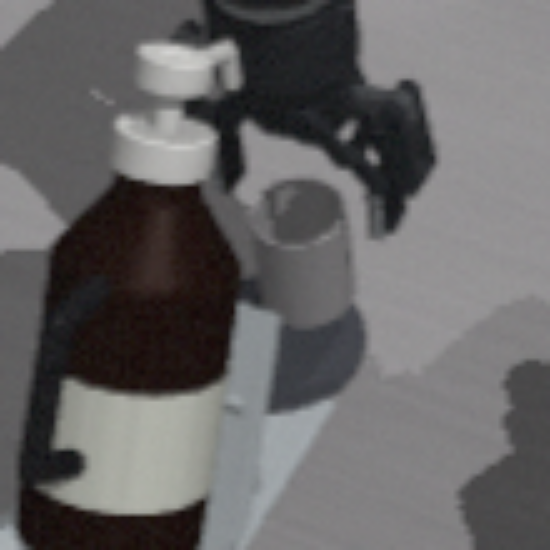

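View pics/wrist7.png

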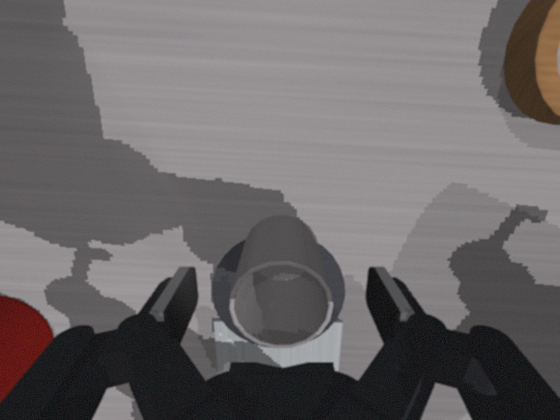

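```bash
python3 -c "
from h import *
c=cam('wrist')
print(onz(c,281,303,.069))
for p in [(212,285),(345,285),(213,295),(344,295),(225,255),(331,255),(240,242),(317,242)]:print(p,onz(c,*p,.004)[:2])
pts=np.array([onz(c,*p,.004)[:2] for p in [(212,285),(345,285),(213,295),(344,295),(225,255),(331,255),(240,242),(317,242)]])
A=np.c_[2*pts,np.ones(8)];x=np.linalg.lstsq(A,(pts**2).sum(1),rcond=None)[0];print(x[:2],np.sqrt(x[2]+x[0]**2+x[1]**2))
im=cv2.imread('pics/wrist7.png')[200:380,180:380];cv2.imwrite('pics/w7c.png',cv2.resize(im,None,fx=4,fy=4))
"
```

```text
[ 0.56757577 -0.16344968  0.069     ]
(212, 285) [ 0.60200746 -0.21248423]
(345, 285) [ 0.5969143  -0.11475134]
(213, 295) [ 0.61058653 -0.21192896]
(344, 295) [ 0.6055125 -0.1144524]
(225, 255) [ 0.57691316 -0.20274278]
(331, 255) [ 0.57298739 -0.12765477]
(240, 242) [ 0.56624832 -0.19220493]
(317, 242) [ 0.56343663 -0.1384974 ]
[ 0.60597494 -0.16333725] 0.049044735073044105
```

View pics/w7c.png

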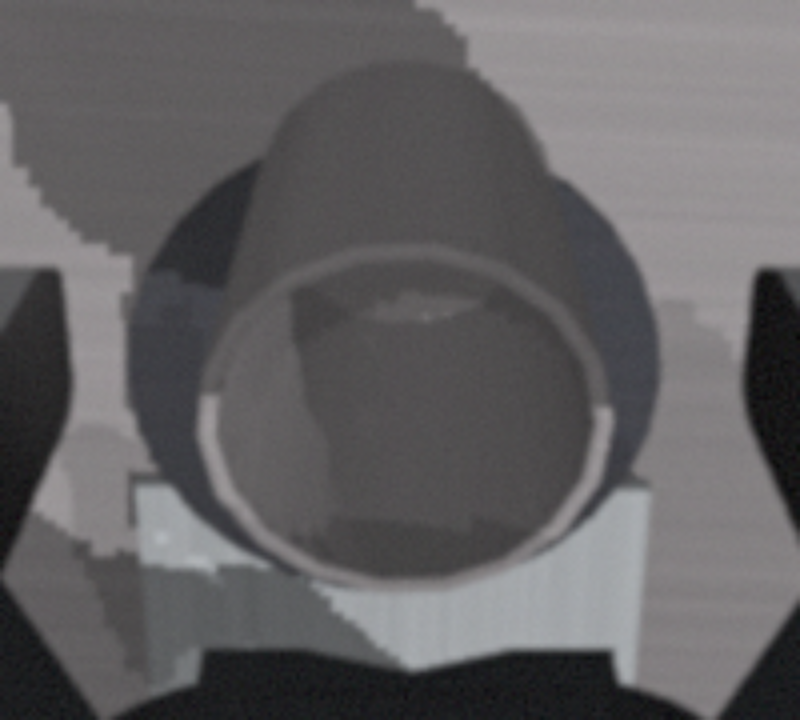

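The cup stands on the plate at (0.5675,-0.1635), and the plate centre is at (0.606,-0.1633). I'll back off, close to a narrow gap and push the cup in with the front faces of the fingers.

>>> {"api": "arm_command", "payload": {"targets": [[-0.005,0,0,0],[-0.015,0,0,0],[-0.015,0,0,0],[-0.015,0,0,0],[-0.01,0,0.003,0],[0,0,0,0]]}}

```text
t: 8.68
ee_pos: [0.4976, -0.1632, 0.0227]
tool_rot: [[0.999, -0.001, -0.053], [0.053, 0.0, 0.999], [-0.001, -1.0, 0.0]]
ft_force: [-0.1, -0.1, -0.3]
finger_gap: 1.001
```

>>> {"api": "arm_command", "payload": {"targets": [[0,0,0,0],[0,0,0,0],[0,0,0,0],[0,0,0,0],[0,0,0,0],[0,0,0,0],[0,0,0,0],[0,0,0,0]], "grip": 0.012}}

```text
t: 9.35
ee_pos: [0.4993, -0.1635, 0.0227]
tool_rot: [[0.999, -0.0, -0.053], [0.053, 0.0, 0.999], [-0.0, -1.0, 0.0]]
ft_force: [0.4, -0.0, -0.8]
finger_gap: 0.14
```

```bash
python3 pl.py 8 wrist; python3 -c "
from h import *
c=cam('wrist');print(proj(c,[.5675,-.1635,.069]))"
```

```text
[ 0.4993 -0.1635  0.0227] [[0.999, -0.0, -0.053], [0.053, 0.0, 0.999], [-0.0, -1.0, 0.0]] 0.13959929035687085 [ 0.4 -0.  -0.8] 9.35
[275.67777594 393.84454247]
```

View pics/wrist8.png

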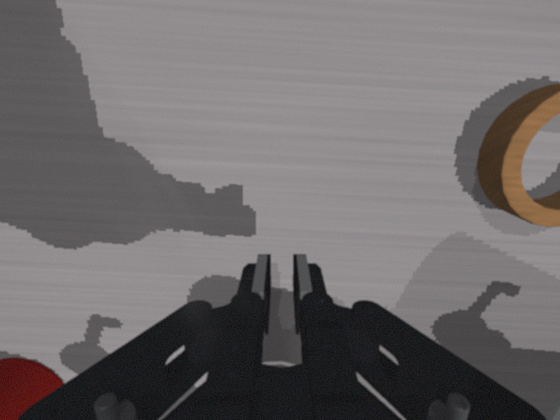

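>>> {"api": "arm_command", "payload": {"targets": [[0.005,0.006,-0.002,0],[0.01,0.005,-0.0005,0],[0.01,0,-0.0005,0],[0.003,0,0,0],[0.003,0,0,0],[0.003,0,0,0],[0.003,0,-0.0005,0],[0.003,0,0,0],[0.003,0,0,0],[0.003,0,-0.0005,0]]}}

```text
t: 10.23
ee_pos: [0.5456, -0.165, 0.0118]
tool_rot: [[0.999, 0.0, -0.053], [0.053, -0.0, 0.999], [0.0, -1.0, -0.0]]
ft_force: [-0.2, -0.2, -0.8]
finger_gap: 0.139
```

```bash
python3 pl.py 9 scene; python3 -c "
import cv2
cv2.imwrite('pics/s9c.png',cv2.resize(cv2.imread('pics/scene9.png')[190:300,160:270],None,fx=5,fy=5))"
```

```text
[ 0.5456 -0.165   0.0118] [[0.999, 0.0, -0.053], [0.053, -0.0, 0.999], [0.0, -1.0, -0.0]] 0.13865897779347489 [-0.2 -0.2 -0.8] 10.2333
```

View pics/s9c.png

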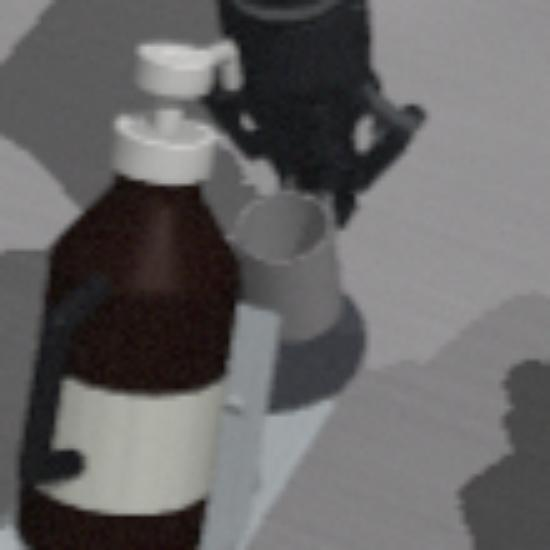

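```bash
python3 pl.py 10 wrist scene; python3 -c "
import cv2
cv2.imwrite('pics/s9c.png',cv2.resize(cv2.imread('pics/scene10.png')[200:280,180:260],None,fx=7,fy=7,interpolation=2))"
```

```text
[ 0.5461 -0.1651  0.0119] [[0.999, 0.0, -0.053], [0.053, -0.0, 0.999], [0.0, -1.0, -0.0]] 0.13699236439194787 [-0.7  0.2  0.5] 10.2833
```

View pics/s9c.png

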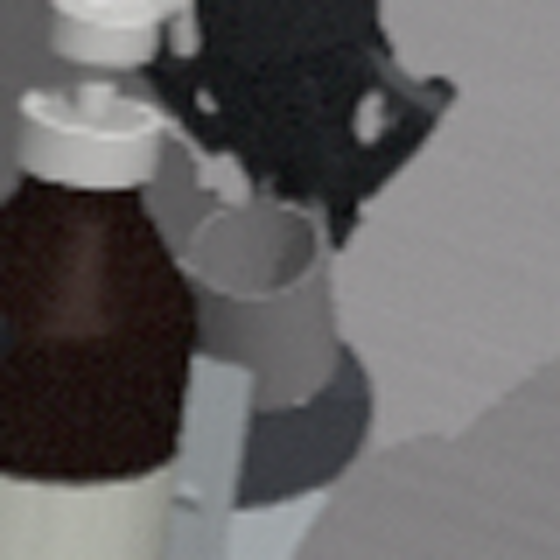

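View pics/wrist10.png

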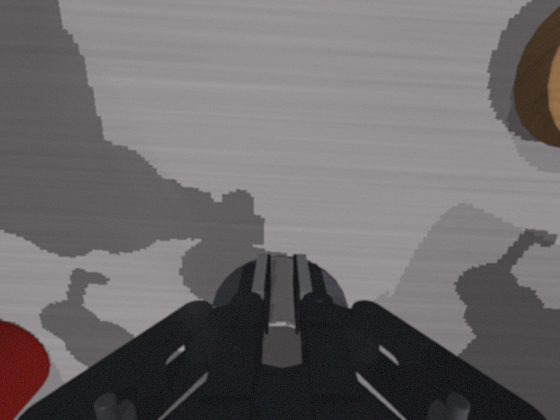

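The cup tips forward a little instead of sliding, because something higher on the fingers touches its wall. I'm backing off so it can settle.

>>> {"api": "arm_command", "payload": {"targets": [[-0.001,0,0,0],[-0.0015,0,0,0],[-0.002,0,0,0],[-0.002,0,0,0],[-0.002,0,0,0],[-0.003,0,0,0],[-0.01,0,0,0],[-0.02,0,0,0],[-0.03,0,0,0],[0,0,0,0]]}}

```text
t: 11.22
ee_pos: [0.4697, -0.1684, 0.011]
tool_rot: [[0.999, -0.003, -0.052], [0.052, 0.001, 0.999], [-0.003, -1.0, 0.001]]
ft_force: [-0.3, -0.2, 0.3]
finger_gap: 0.14
```

>>> {"api": "arm_command", "payload": {"targets": [[0,0,0,0],[0,0,0,0],[0,0,0,0],[0,0,0,0],[0,0,0,0]], "grip": 0.034}}

```text
t: 11.63
ee_pos: [0.4744, -0.1688, 0.0117]
tool_rot: [[0.999, 0.0, -0.054], [0.054, -0.0, 0.999], [0.0, -1.0, -0.0]]
ft_force: [0.2, -0.2, 0.3]
finger_gap: 0.398
```

```bash
python3 pl.py 11 wrist scene; python3 -c "
import cv2
cv2.imwrite('pics/s11c.png',cv2.resize(cv2.imread('pics/scene11.png')[180:280,160:260],None,fx=6,fy=6,interpolation=2))"
```

```text
[ 0.4744 -0.1688  0.0117] [[0.999, 0.0, -0.054], [0.054, -0.0, 0.999], [0.0, -1.0, -0.0]] 0.3981681812769477 [ 0.2 -0.2  0.3] 11.6333
```

View pics/s11c.png

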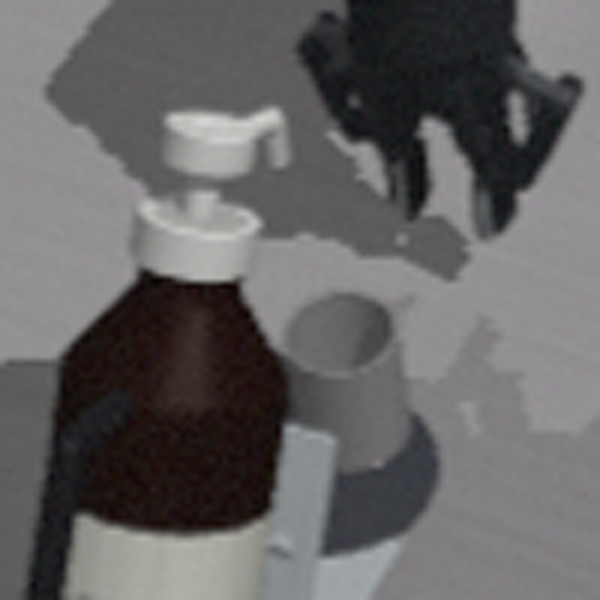

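View pics/wrist11.png

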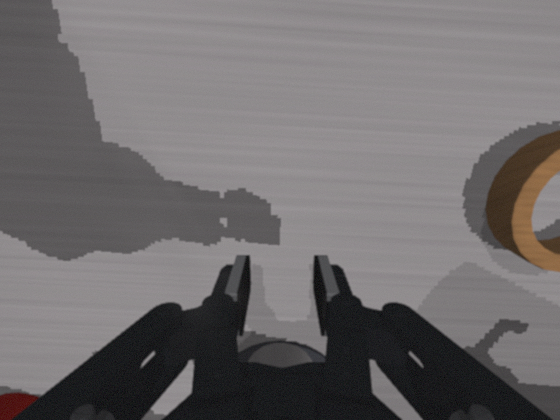

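```bash
python3 -c "
from h import *
c=cam('scene');p=onz(c,160+341/6,180+334/6,.069);print(p)
for z in (.069,.004):
  for a in (0,90,180,270):
    q=p+np.array([.026*np.cos(np.radians(a)),.026*np.sin(np.radians(a)),0]);q[2]=z
    print(z,a,(proj(c,q)-[160,180])*6)
"
python3 pl.py 12 top; python3 -c "
import cv2
cv2.imwrite('pics/t12c.png',cv2.resize(cv2.imread('pics/top12.png')[130:250,270:400],None,fx=4.5,fy=4.5,interpolation=2))"
```

```text
[ 0.58312954 -0.16412056  0.069     ]
0.069 0 [310.59018318 373.93454478]
0.069 90 [392.39156329 351.98001904]
0.069 180 [370.60480747 295.12260339]
0.069 270 [290.28834309 316.25785521]
0.004 0 [326.53334633 471.30959347]
0.004 90 [405.39044823 449.47804317]
0.004 180 [384.09682131 392.69122028]
0.004 270 [306.62024588 413.73439886]
[ 0.4742 -0.1688  0.0117] [[0.999, -0.0, -0.053], [0.053, 0.0, 0.999], [-0.0, -1.0, 0.0]] 0.39624911403112084 [-0.2  0.6 -0.6] 11.7333
```

View pics/t12c.png

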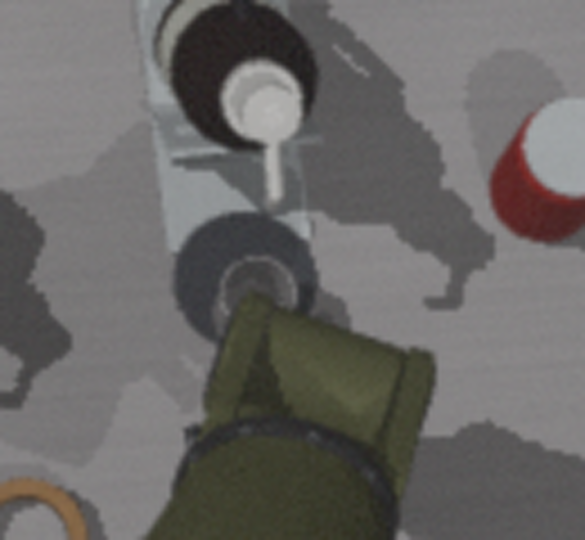

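That lean was only perspective. With the gripper away, the cup stands upright at (0.583,-0.164), having slid as planned. I'll resume the push.

>>> {"api": "arm_command", "payload": {"targets": [[0.02,0,-0.001,0],[0.02,0,0,0],[0.015,0,0,0],[0.007,0,0,0],[0.003,0,0,0],[0.003,0,0,0],[0.003,0,0,0],[0,0,0,0]], "grip": 0.012}}

```text
t: 12.45
ee_pos: [0.5449, -0.1661, 0.0118]
tool_rot: [[0.999, -0.0, -0.053], [0.053, -0.0, 0.999], [-0.0, -1.0, -0.0]]
ft_force: [-1.5, -0.1, -0.9]
finger_gap: 0.14
```

>>> {"api": "arm_command", "payload": {"targets": [[0.003,0,0,0],[0.003,0,0,0],[0.003,0,0,0],[0.003,0,0,0],[0.002,0,0,0],[0,0,0,0],[0,0,0,0]]}}

```text
t: 13.03
ee_pos: [0.559, -0.1653, 0.0117]
tool_rot: [[0.999, 0.0, -0.053], [0.053, -0.0, 0.999], [0.0, -1.0, -0.0]]
ft_force: [0.4, -0.4, -0.1]
finger_gap: 0.14
```

```bash
python3 pl.py 13 wrist scene; python3 -c "
import cv2
cv2.imwrite('pics/s13c.png',cv2.resize(cv2.imread('pics/scene13.png')[160:280,150:270],None,fx=5,fy=5,interpolation=2))"
```

```text
[ 0.559  -0.1653  0.0117] [[0.999, 0.0, -0.053], [0.053, -0.0, 0.999], [0.0, -1.0, -0.0]] 0.14034461022395694 [ 0.4 -0.4 -0.1] 13.0333
```

View pics/s13c.png

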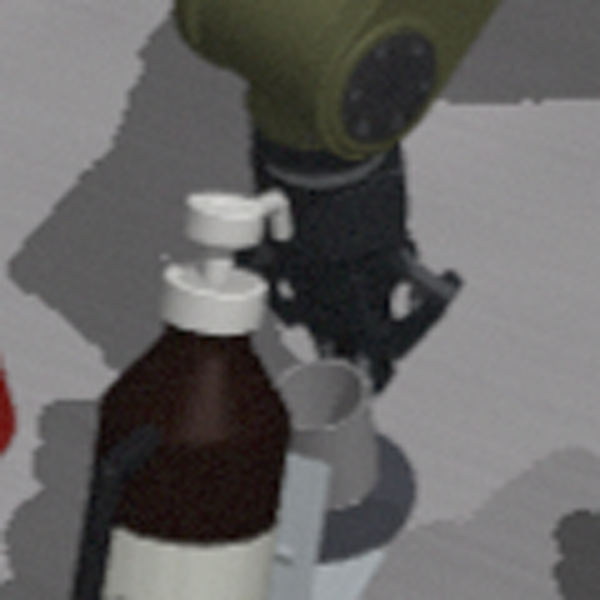

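>>> {"api": "arm_command", "payload": {"targets": [[0.0015,0,0,0],[0.0015,0,0,0],[0.001,0,0,0],[0,0,0,0]]}}

```text
t: 13.47
ee_pos: [0.5631, -0.1651, 0.0118]
tool_rot: [[0.999, 0.0, -0.053], [0.053, 0.0, 0.999], [0.0, -1.0, -0.0]]
ft_force: [0.6, 0.2, -0.6]
finger_gap: 0.143
```

```bash
python3 pl.py 14 scene; python3 -c "
from h import *
cv2.imwrite('pics/s14c.png',cv2.resize(cv2.imread('pics/scene14.png')[180:280,160:260],None,fx=6,fy=6,interpolation=2))"
```

```text
[ 0.5631 -0.1651  0.0118] [[0.999, 0.0, -0.053], [0.053, 0.0, 0.999], [0.0, -1.0, -0.0]] 0.14277967212431522 [ 0.6  0.2 -0.6] 13.4667
```

View pics/s14c.png

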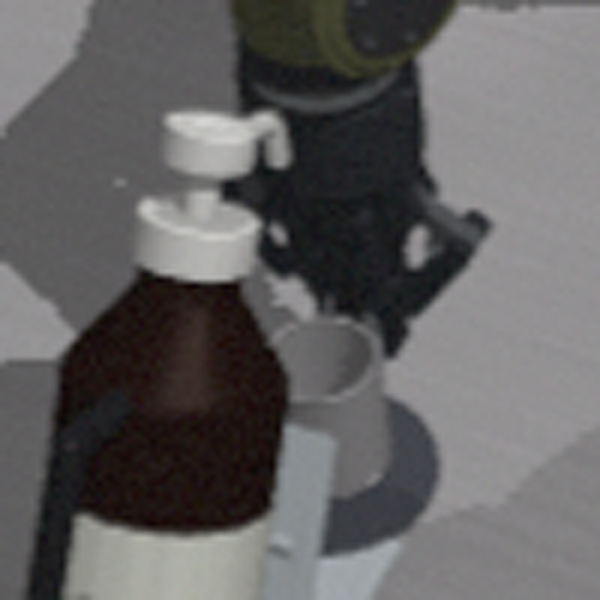

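>>> {"api": "arm_command", "payload": {"targets": [[-0.002,0,0,0],[-0.008,0,0,0],[-0.02,0,0,0],[-0.03,0,0,0],[-0.03,-0.01,0,0],[-0.02,-0.03,0,0],[0,-0.04,0,0],[0,-0.04,0,0],[0,-0.02,0,0],[0,0,0,0]], "grip": 0.0}}

```text
t: 14.35
ee_pos: [0.4543, -0.1718, 0.1565]
tool_rot: [[0.999, 0.007, -0.053], [0.053, -0.003, 0.999], [0.007, -1.0, -0.004]]
ft_force: [0.4, -0.9, -0.3]
finger_gap: -0.003
```

```bash
python3 pl.py 15 scene top; python3 -c "
from h import *
c=cam('scene');p=onz(c,160+325/6,180+360/6,.069);print('from s14',p)
cv2.imwrite('pics/s15c.png',cv2.resize(cv2.imread('pics/scene15.png')[180:280,160:260],None,fx=6,fy=6,interpolation=2))
cv2.imwrite('pics/t15c.png',cv2.resize(cv2.imread('pics/top15.png')[130:230,270:370],None,fx=6,fy=6,interpolation=2))"
```

```text
[ 0.4543 -0.1718  0.1565] [[0.999, 0.007, -0.053], [0.053, -0.003, 0.999], [0.007, -1.0, -0.004]] -0.002845872789182851 [ 0.4 -0.9 -0.3] 14.35
from s14 [ 0.59944981 -0.16260627  0.069     ]
```

View pics/s15c.png

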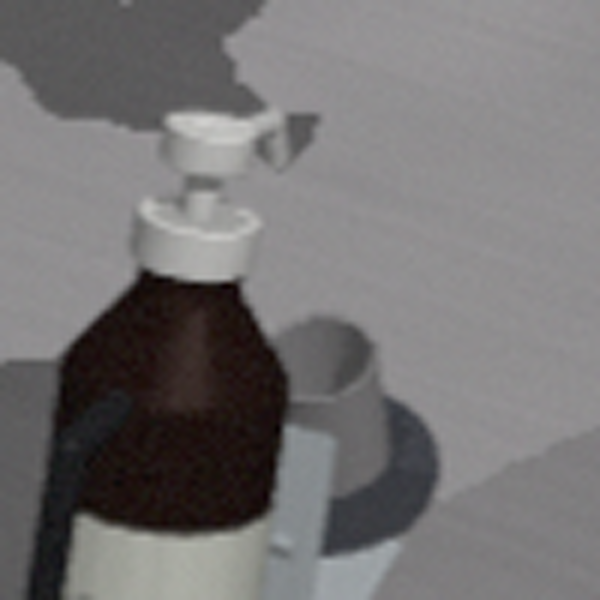

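View pics/t15c.png

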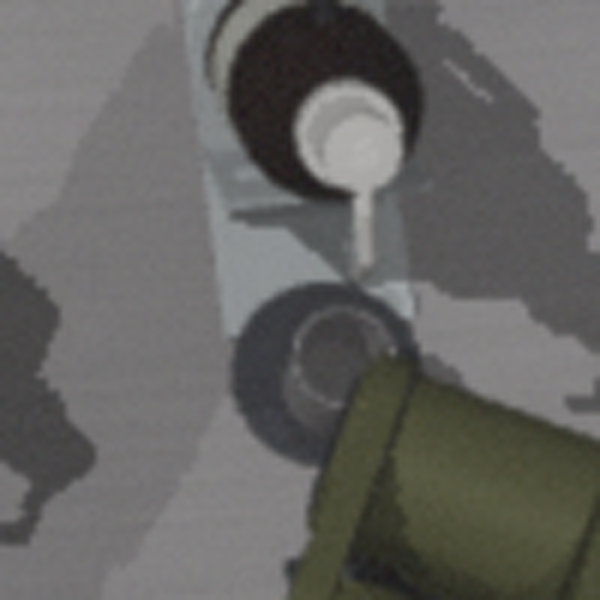

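```bash
python3 -c "
from h import *
t=cam('top');c=cam('scene')
print('cup',onz(t,327.5-.4,188.7-.4,.069),'plate',onz(t,324.1,192.1,.004))
a=(270+362/6-.4,130+148/6-.4);b=(160+210/6-.4,180+126/6-.4)
print('cap top',onz(t,*a,.249),'scene',onz(c,*b,.249),two(t,a,c,b))
"
```

```text
cup [ 0.60096424 -0.16573237  0.069     ] plate [ 0.60562389 -0.16281115  0.004     ]
cap top [ 0.64910566 -0.16100558  0.249     ] scene [ 0.6470965  -0.16404875  0.249     ] (array([ 0.64884643, -0.16152721,  0.25123712]), np.float64(0.0017901835504833636))
```

Both views put the cup about 5 mm from the plate centre, upright and released. Next I'll go above the cap at (0.646,-0.162,0.249).

>>> {"api": "arm_command", "payload": {"targets": [[0,-0.03,0,0],[0,-0.035,0,0],[0,-0.035,0,0],[0,-0.03,0,0],[0,0,0,0]]}}

```text
t: 14.87
ee_pos: [0.4541, -0.1715, 0.2859]
tool_rot: [[0.999, 0.006, -0.053], [0.053, -0.003, 0.999], [0.005, -1.0, -0.003]]
ft_force: [1.2, 0.7, 0.3]
finger_gap: -0.005
```

>>> {"api": "arm_command", "payload": {"targets": [[0.02,0,0,0],[0.03,0,0,0],[0.03,0,0,0],[0.03,0,0,0],[0.03,0,0,0],[0.02,0,0,0],[0.015,0,0,0],[0,0,0,0],[0,0,0,0]]}}

```text
t: 15.62
ee_pos: [0.6277, -0.1615, 0.279]
tool_rot: [[0.999, -0.003, -0.054], [0.054, 0.001, 0.999], [-0.003, -1.0, 0.001]]
ft_force: [-0.2, 0.1, -0.3]
finger_gap: 0.001
```

```bash
python3 pl.py 16 scene wrist; python3 -c "
from h import *
cv2.imwrite('pics/s16c.png',cv2.resize(cv2.imread('pics/scene16.png')[120:270,130:270],None,fx=4,fy=4,interpolation=2))"
```

```text
[ 0.6277 -0.1615  0.279 ] [[0.999, -0.003, -0.054], [0.054, 0.001, 0.999], [-0.003, -1.0, 0.001]] 0.0005698840163235975 [-0.2  0.1 -0.3] 15.6167
```

View pics/s16c.png

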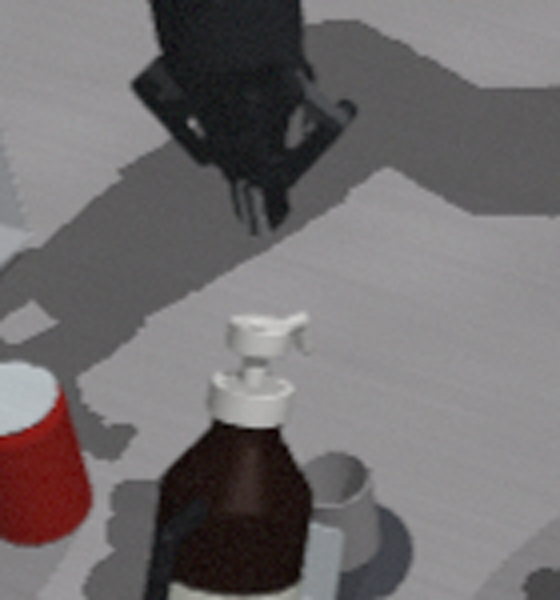

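View pics/wrist16.png

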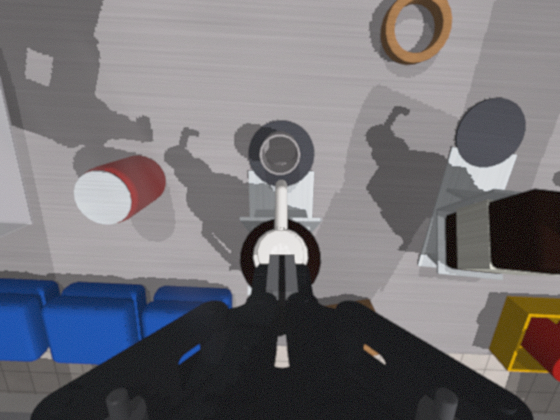

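```bash
python3 -c "
from h import *
w=cam('wrist');c=cam('scene')
print('tcp scene',(proj(c,[.6277,-.1615,.279])-[130,120])*4,'cap',(proj(c,[.646,-.162,.249])-[130,120])*4)
print('cap wrist',proj(w,[.646,-.162,.249]),'tcp',proj(w,[.6277,-.1615,.279]))
print('cup',onz(w,280,154,.069),'plate',onz(w,281.5,152.5,.004))
cv2.imwrite('pics/w16c.png',cv2.resize(cv2.imread('pics/wrist16.png')[120:320,190:370],None,fx=3,fy=3,interpolation=2))
"
```

```text
tcp scene [273.43313258 263.74533634] cap [262.46508055 322.21139147]
cap wrist [280.18044141 250.93082551] tcp [282.31909863 246.25506629]
cup [ 0.59835066 -0.16511863  0.069     ] plate [ 0.60497264 -0.16272619  0.004     ]
```

View pics/w16c.png

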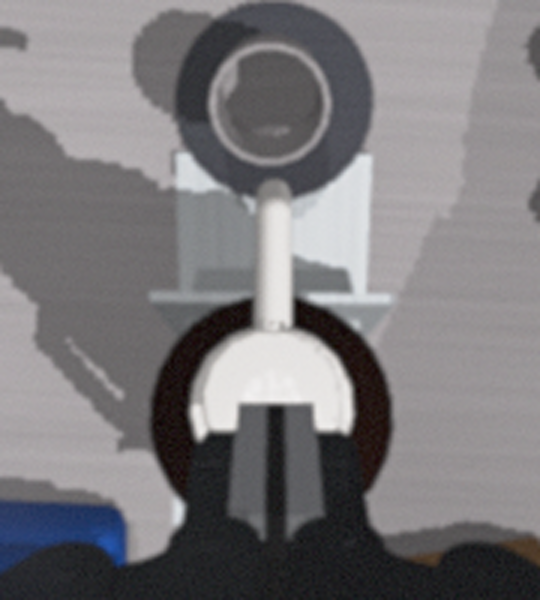

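```bash
python3 -c "
from h import *
m=cams.camera_model('wrist');f=210/np.tan(np.radians(m['vfov'])/2)
T=np.array(m['tool_from_camera'])
for v in (253,254.5,256):
  d=T[:3,:3]@[(282-m['cx'])/f,(v-m['cy'])/f,1];o=T[:3,3]
  print(v,[(x,(o+d*(x-o[0])/d[0]).round(4)) for x in (-.011,0,.011)])
c=cam('scene')
for x in(-.011,0,.011):
  for y in (0,-.01,-.02):
    X=np.array([.6277,-.1615,.279])+[x,0.007,-y]; print(x,y,((proj(c,X)-[130,120])*4).round())
"
```

```text
253 [(-0.011, array([-0.011 , -0.0303, -0.0001])), (0, array([ 0.    , -0.0087, -0.    ])), (0.011, array([0.011 , 0.013 , 0.0001]))]
254.5 [(-0.011, array([-0.011 , -0.032 , -0.0001])), (0, array([ 0.    , -0.0106, -0.    ])), (0.011, array([0.011 , 0.0107, 0.    ]))]
256 [(-0.011, array([-0.011 , -0.0336, -0.0001])), (0, array([-0.    , -0.0125, -0.    ])), (0.011, array([0.011 , 0.0086, 0.    ]))]
-0.011 0 [294. 255.]
-0.011 -0.01 [292. 242.]
-0.011 -0.02 [290. 229.]
0 0 [284. 267.]
0 -0.01 [282. 254.]
0 -0.02 [279. 240.]
0.011 0 [274. 279.]
0.011 -0.01 [271. 265.]
0.011 -0.02 [269. 252.]
```

>>> {"api": "arm_command", "payload": {"targets": [[0.004,0.004,-0.0005,0],[0.0035,0.004,0,0],[0,0.006,0,0],[0,0.006,0,0],[0,0,0,0],[0,0,0,0]]}}

```text
t: 16.22
ee_pos: [0.6351, -0.1617, 0.2613]
tool_rot: [[0.999, -0.001, -0.053], [0.053, 0.0, 0.999], [-0.001, -1.0, 0.0]]
ft_force: [-0.1, 0.1, 0.0]
finger_gap: 0.003
```

```bash
python3 pl.py 17 scene wrist; python3 -c "
from h import *
cv2.imwrite('pics/s17c.png',cv2.resize(cv2.imread('pics/scene17.png')[140:240,150:250],None,fx=6,fy=6,interpolation=2))
cv2.imwrite('pics/w17c.png',cv2.resize(cv2.imread('pics/wrist17.png')[120:320,190:370],None,fx=3,fy=3,interpolation=2))"
```

```text
[ 0.6351 -0.1617  0.2613] [[0.999, -0.001, -0.053], [0.053, 0.0, 0.999], [-0.001, -1.0, 0.0]] 0.002878386058073003 [-0.1  0.1  0. ] 16.2167
```

View pics/s17c.png

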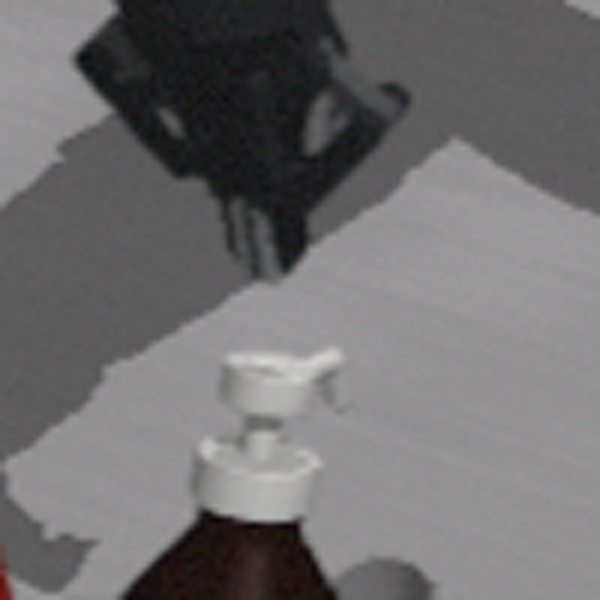

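View pics/w17c.png

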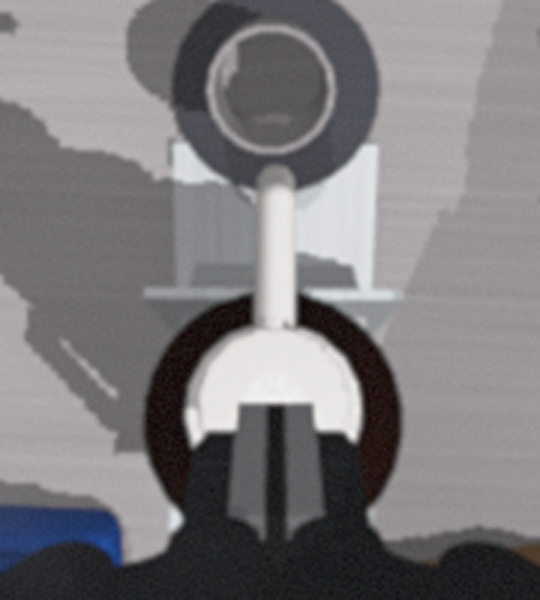

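>>> {"api": "arm_command", "payload": {"targets": [[0,0.005,0,0],[0,0.005,0,0],[0,0.005,0,0],[0,0,0,0]]}}

```text
t: 16.65
ee_pos: [0.635, -0.1616, 0.2452]
tool_rot: [[0.999, -0.002, -0.053], [0.053, 0.001, 0.999], [-0.002, -1.0, 0.001]]
ft_force: [-0.8, 0.1, 0.0]
finger_gap: -0.002
```

>>> {"api": "arm_command", "payload": {"targets": [[0,0.004,0,0],[0,0.004,0,0],[0,0,0,0],[0,0,0,0]]}}

```text
t: 16.98
ee_pos: [0.6353, -0.1617, 0.2386]
tool_rot: [[0.999, -0.0, -0.053], [0.053, 0.0, 0.999], [-0.0, -1.0, 0.0]]
ft_force: [0.2, 0.3, -0.1]
finger_gap: 0.001
```

```bash
python3 pl.py 18 scene wrist; python3 -c "
from h import *
cv2.imwrite('pics/s18c.png',cv2.resize(cv2.imread('pics/scene18.png')[140:240,150:250],None,fx=6,fy=6,interpolation=2))
cv2.imwrite('pics/w18c.png',cv2.resize(cv2.imread('pics/wrist18.png')[120:320,190:370],None,fx=3,fy=3,interpolation=2))"
```

```text
[ 0.6353 -0.1617  0.2386] [[0.999, -0.0, -0.053], [0.053, 0.0, 0.999], [-0.0, -1.0, 0.0]] 0.0010939210466463874 [ 0.2  0.3 -0.1] 16.9833
```

View pics/s18c.png

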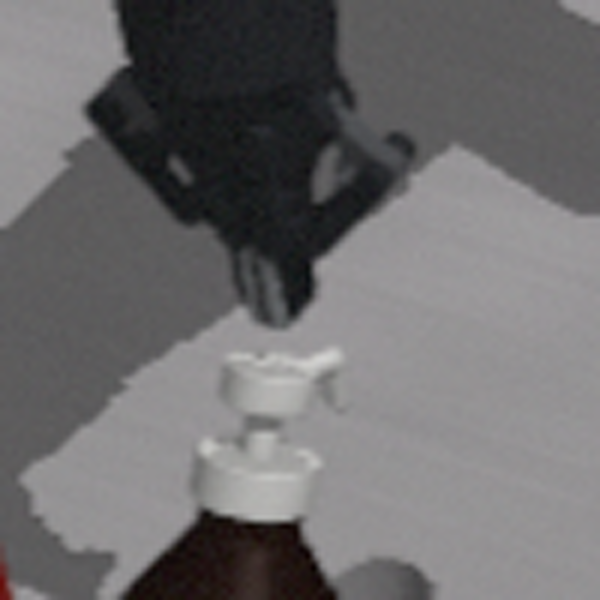

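View pics/w18c.png

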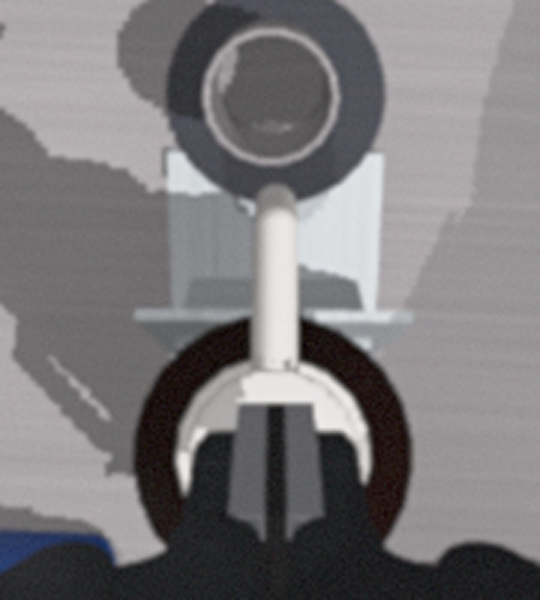

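>>> {"api": "arm_command", "payload": {"targets": [[0,0.004,0,0],[0,0.004,0,0],[0,0.002,0,0],[0,0,0,0],[0,0,0,0]]}}

```text
t: 17.5
ee_pos: [0.6353, -0.1617, 0.2286]
tool_rot: [[0.999, -0.0, -0.053], [0.053, 0.0, 0.999], [-0.0, -1.0, 0.0]]
ft_force: [-0.4, 0.3, 1.3]
finger_gap: -0.0
```

>>> {"api": "arm_command", "payload": {"targets": [[0,0.002,0,0],[0,0.002,0,0],[0,0,0,0],[0,0,0,0]]}}

```text
t: 17.83
ee_pos: [0.6353, -0.1617, 0.2246]
tool_rot: [[0.999, -0.0, -0.053], [0.053, 0.0, 0.999], [-0.0, -1.0, 0.0]]
ft_force: [-0.6, 0.5, -0.0]
finger_gap: -0.001
```

```bash
python3 pl.py 19 scene wrist; python3 -c "
from h import *
cv2.imwrite('pics/s19c.png',cv2.resize(cv2.imread('pics/scene19.png')[140:240,150:250],None,fx=6,fy=6,interpolation=2))"
```

```text
[ 0.6353 -0.1617  0.2246] [[0.999, -0.0, -0.053], [0.053, 0.0, 0.999], [-0.0, -1.0, 0.0]] -0.0007288286938736035 [-0.6  0.5 -0. ] 17.8333
```

View pics/s19c.png

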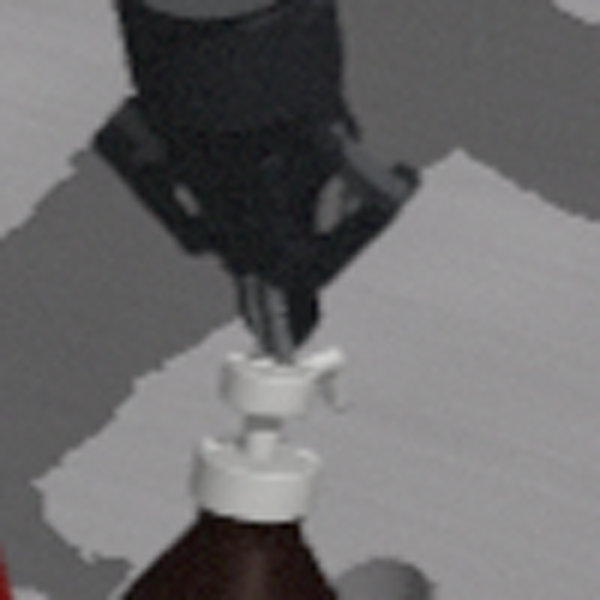

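>>> {"api": "arm_command", "payload": {"targets": [[0.004,0,0,0],[0,0.002,0,0],[0,0,0,0],[0,0,0,0]]}}

```text
t: 18.27
ee_pos: [0.6394, -0.1615, 0.2227]
tool_rot: [[0.999, -0.0, -0.053], [0.053, 0.0, 0.999], [-0.0, -1.0, 0.0]]
ft_force: [-0.2, 0.5, -0.6]
finger_gap: -0.001
```

>>> {"api": "arm_command", "payload": {"targets": [[0,0.002,0,0],[0,0,0,0],[0,0,0,0]]}}

```text
t: 18.52
ee_pos: [0.6394, -0.1616, 0.221]
tool_rot: [[0.999, 0.0, -0.053], [0.053, -0.0, 0.999], [0.0, -1.0, -0.0]]
ft_force: [-0.6, -0.1, 2.9]
finger_gap: -0.0
```

>>> {"api": "arm_command", "payload": {"targets": [[0,0.002,0,0],[0,0,0,0],[0,0,0,0]]}}

```text
t: 18.77
ee_pos: [0.6394, -0.1616, 0.2189]
tool_rot: [[0.999, 0.0, -0.053], [0.053, -0.0, 0.999], [0.0, -1.0, -0.0]]
ft_force: [-0.6, -0.3, 4.4]
finger_gap: -0.001
```

```bash
python3 pl.py 20 scene wrist; python3 -c "
from h import *
cv2.imwrite('pics/s20c.png',cv2.resize(cv2.imread('pics/scene20.png')[160:240,160:240],None,fx=7,fy=7,interpolation=2))"
```

```text
[ 0.6394 -0.1616  0.2189] [[0.999, 0.0, -0.053], [0.053, -0.0, 0.999], [0.0, -1.0, -0.0]] -0.0010144788336788745 [-0.6 -0.3  4.4] 18.7667
```

View pics/s20c.png

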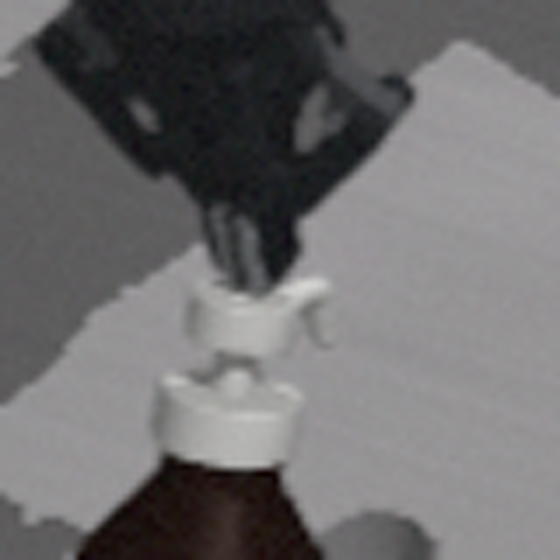

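Contact came at z of about 0.222 and the cap is moving: the force has risen to 4.4 N. Now I'll press along the cap axis.

>>> {"api": "arm_command", "payload": {"targets": [[0.001,0.0017,0,0],[0.001,0.0017,0,0],[0.001,0.0017,0,0],[0.001,0.0017,0,0],[0,0,0,0]]}}

```text
t: 19.28
ee_pos: [0.6435, -0.1614, 0.2119]
tool_rot: [[0.999, 0.0, -0.053], [0.053, -0.0, 0.999], [-0.0, -1.0, -0.0]]
ft_force: [-2.3, -0.1, 7.2]
finger_gap: 0.001
```

>>> {"api": "arm_command", "payload": {"targets": [[0.0005,0.0009,0,0],[0.0005,0.0009,0,0],[0,0,0,0],[0,0,0,0]]}}

```text
t: 19.62
ee_pos: [0.6443, -0.1614, 0.2104]
tool_rot: [[0.999, -0.0, -0.053], [0.053, -0.0, 0.999], [-0.0, -1.0, -0.0]]
ft_force: [-3.6, -0.5, 7.6]
finger_gap: -0.005
```

>>> {"api": "arm_command", "payload": {"targets": [[0.0005,0.0009,0,0],[0,0,0,0],[0,0,0,0]]}}

```text
t: 19.87
ee_pos: [0.6448, -0.1613, 0.2096]
tool_rot: [[0.999, 0.0, -0.053], [0.053, -0.0, 0.999], [0.0, -1.0, -0.0]]
ft_force: [-3.2, -0.8, 7.2]
finger_gap: 0.002
```

```bash
python3 pl.py 21 scene wrist; python3 -c "
from h import *
cv2.imwrite('pics/s21c.png',cv2.resize(cv2.imread('pics/scene21.png')[160:280,150:260],None,fx=5,fy=5,interpolation=2))"
```

```text
[ 0.6448 -0.1613  0.2096] [[0.999, 0.0, -0.053], [0.053, -0.0, 0.999], [0.0, -1.0, -0.0]] 0.0023150144362790756 [-3.2 -0.8  7.2] 19.8667
```

View pics/s21c.png

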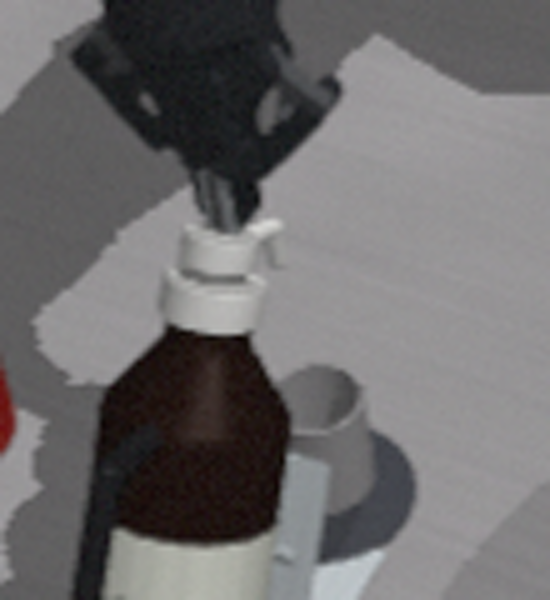

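>>> {"api": "arm_command", "payload": {"targets": [[0.0005,0.0009,0,0],[0.0005,0.0009,0,0],[0,0,0,0],[0,0,0,0]]}}

```text
t: 20.3
ee_pos: [0.6453, -0.1613, 0.2089]
tool_rot: [[0.999, -0.0, -0.053], [0.053, -0.0, 0.999], [-0.001, -1.0, -0.0]]
ft_force: [-13.2, 0.4, 16.2]
finger_gap: -0.003
```

>>> {"api": "arm_command", "payload": {"targets": [[0.0005,0.0009,0,0],[0.0005,0.0009,0,0],[0,0,0,0],[0,0,0,0]]}}

```text
t: 20.63
ee_pos: [0.6456, -0.1614, 0.2087]
tool_rot: [[0.999, -0.001, -0.053], [0.053, -0.001, 0.999], [-0.001, -1.0, -0.001]]
ft_force: [-24.6, 2.3, 28.4]
finger_gap: -0.001
```

The force rose sharply while the tool stopped moving, so the cap is at its hard stop. Now I'll retreat along the axis.

>>> {"api": "arm_command", "payload": {"targets": [[-0.001,-0.0018,0,0],[-0.001,-0.0018,0,0],[-0.0015,-0.0026,0,0],[-0.002,-0.0035,0,0],[-0.002,-0.0035,0,0],[-0.002,-0.0035,0,0],[-0.005,-0.009,0,0],[-0.005,-0.015,0,0],[0,-0.03,0,0],[0,0,0,0]]}}

```text
t: 21.47
ee_pos: [0.628, -0.1625, 0.2822]
tool_rot: [[0.999, 0.006, -0.053], [0.053, -0.002, 0.999], [0.006, -1.0, -0.002]]
ft_force: [0.3, 0.6, 1.2]
finger_gap: -0.001
```

```bash
python3 pl.py 22 scene wrist; python3 -c "
from h import *
w=cam('wrist')
cv2.imwrite('pics/s22c.png',cv2.resize(cv2.imread('pics/scene22.png')[160:280,150:260],None,fx=5,fy=5,interpolation=2))"
```

```text
[ 0.628  -0.1625  0.2822] [[0.999, 0.006, -0.053], [0.053, -0.002, 0.999], [0.006, -1.0, -0.002]] -0.0009146645982163749 [0.3 0.6 1.2] 21.4667
```

View pics/s22c.png

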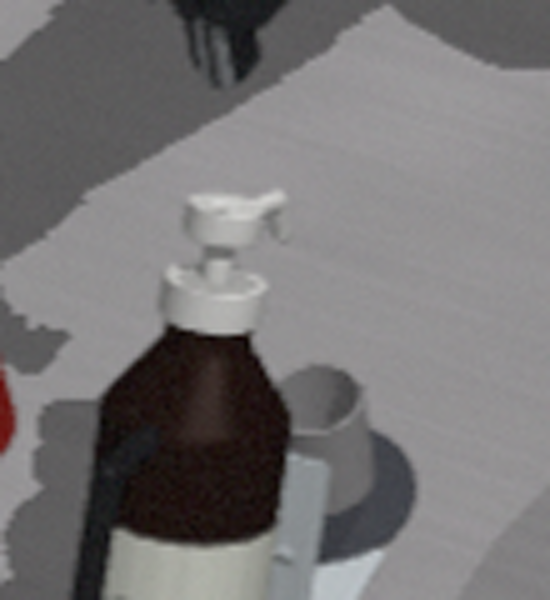

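View pics/wrist22.png

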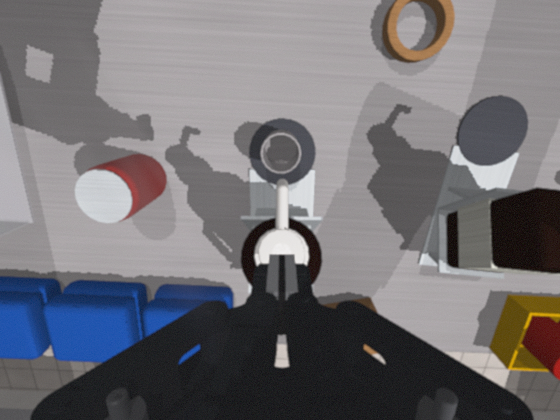

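The cap is back up (same pixels as before the press) and the cup hasn't moved. To retrieve it, I'll turn the jaws along x, lower one finger into the cup and drag it out from under the spout.

>>> {"api": "arm_command", "payload": {"targets": [[-0.02,0,0,0],[-0.03,0,0,0],[-0.03,0,0,0],[-0.03,0,0,0],[-0.02,0,0,0],[0,0,0,0.115],[0,0,0,0.115],[0,0,0,0.115],[0,0,0,0.115],[0,0,0,0.115]], "grip": 0.0854}}

```text
t: 22.4
ee_pos: [0.4971, -0.1689, 0.2752]
tool_rot: [[0.864, -0.002, 0.503], [-0.503, 0.001, 0.864], [-0.002, -1.0, -0.0]]
ft_force: [0.0, -0.6, -0.6]
finger_gap: 1.0
```

>>> {"api": "arm_command", "payload": {"targets": [[0,0,0,0.115],[0,0,0,0.115],[0,0,0,0.115],[0,0,0,0.115],[0,0,0,0.115],[0,0,0,0.115],[0,0,0,0.115],[0,0,0,0.115],[0,0,0,0.115],[0,0,0,0]]}}

```text
t: 23.23
ee_pos: [0.4972, -0.1689, 0.2753]
tool_rot: [[0.009, -0.002, 1.0], [-1.0, 0.001, 0.009], [-0.001, -1.0, -0.002]]
ft_force: [0.2, -0.0, -0.2]
finger_gap: 1.003
```

```bash
python3 pl.py 23 wrist top;python3 -c "
import cv2
cv2.imwrite('pics/t23c.png',cv2.resize(cv2.imread('pics/top23.png')[110:250,250:400],None,fx=4,fy=4,interpolation=2))"
```

```text
[ 0.4972 -0.1689  0.2753] [[0.009, -0.002, 1.0], [-1.0, 0.001, 0.009], [-0.001, -1.0, -0.002]] 1.002794549476215 [ 0.2 -0.  -0.2] 23.2333
```

View pics/wrist23.png

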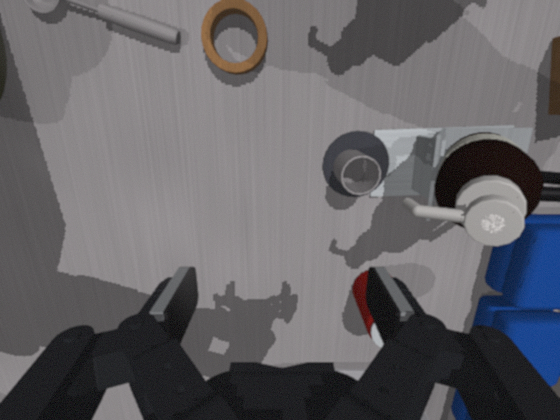

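View pics/t23c.png

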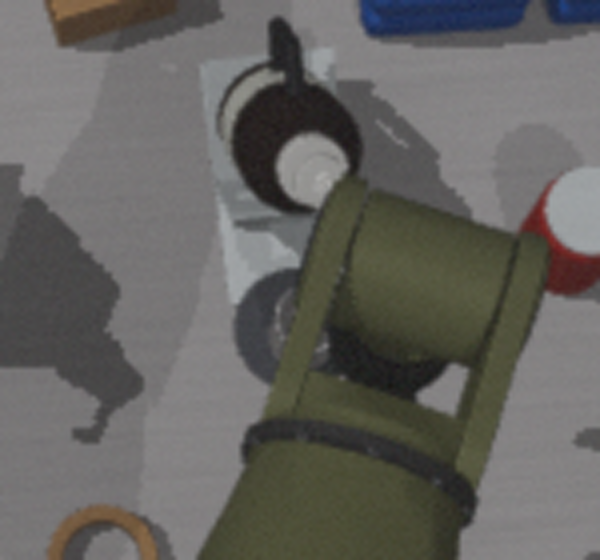

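```bash
python3 -c "
from h import *
w=cam('wrist');print(onz(w,361,175,.069), onz(w,355,166,.004))
m=cams.camera_model('wrist');f=210/np.tan(np.radians(m['vfov'])/2)
T=np.array(m['tool_from_camera'])
# inner top corners of right finger pad (370,268) at tool z=.0427
for (u,v) in [(370,268),(195,268)]:
  d=T[:3,:3]@[(u-m['cx'])/f,(v-m['cy'])/f,1];o=T[:3,3];zz=.0427*np.sign(u-281);print((o+d*(zz-o[2])/d[2]).round(4))
"
```

```text
[ 0.59976904 -0.16451286  0.069     ] [ 0.60723102 -0.16430108  0.004     ]
[-0.0098 -0.044   0.0427]
[-0.0076 -0.0401 -0.0427]
```

>>> {"api": "arm_command", "payload": {"targets": [[-0.0045,0.02,0,0],[0,0.035,0,0],[0,0.035,0,0],[0,0.035,0,0],[0,0.035,0,0],[0,0.035,0,0],[0,0.025,0,0],[0,0.01,0,0],[0,0,0,0],[0,0,0,0]]}}

```text
t: 24.17
ee_pos: [0.4979, -0.1647, 0.0472]
tool_rot: [[0.016, 0.0, 1.0], [-1.0, -0.0, 0.016], [0.0, -1.0, 0.0]]
ft_force: [0.2, -0.5, 1.0]
finger_gap: 1.001
```

```bash
python3 pl.py 24 wrist scene;python3 -c "
import cv2
cv2.imwrite('pics/s24c.png',cv2.resize(cv2.imread('pics/scene24.png')[160:280,150:270],None,fx=5,fy=5,interpolation=2))"
```

```text
[ 0.4979 -0.1647  0.0472] [[0.016, 0.0, 1.0], [-1.0, -0.0, 0.016], [0.0, -1.0, 0.0]] 1.0006846232374775 [ 0.2 -0.5  1. ] 24.1667
```

View pics/s24c.png

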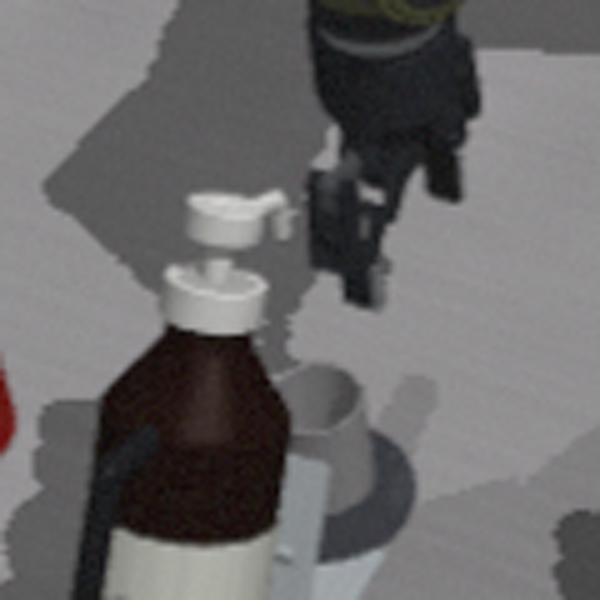

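View pics/wrist24.png

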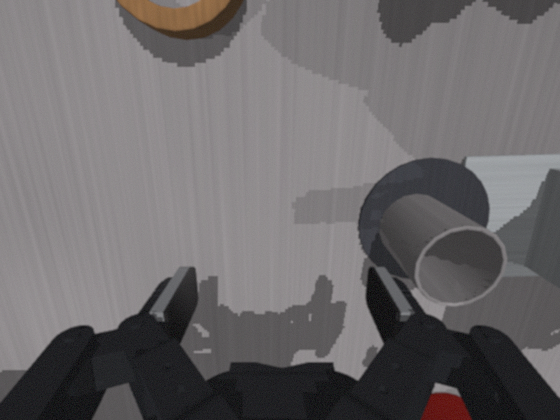

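>>> {"api": "arm_command", "payload": {"targets": [[0,0,0.008,0],[0,0,0.012,0],[0,0,0.012,0],[0,0,0.008,0],[0,0,0.001,0],[0,0,0,0]]}}

```text
t: 24.77
ee_pos: [0.5389, -0.1639, 0.0467]
tool_rot: [[0.015, 0.0, 1.0], [-1.0, -0.0, 0.015], [0.0, -1.0, 0.0]]
ft_force: [-0.1, 0.1, -0.1]
finger_gap: 1.0
```

```bash
python3 pl.py 25 wrist scene;python3 -c "
import cv2
cv2.imwrite('pics/s25c.png',cv2.resize(cv2.imread('pics/scene25.png')[160:280,150:270],None,fx=5,fy=5,interpolation=2))"
```

```text
[ 0.5389 -0.1639  0.0467] [[0.015, 0.0, 1.0], [-1.0, -0.0, 0.015], [0.0, -1.0, 0.0]] 1.0002806440777974 [-0.1  0.1 -0.1] 24.7667
```

View pics/s25c.png

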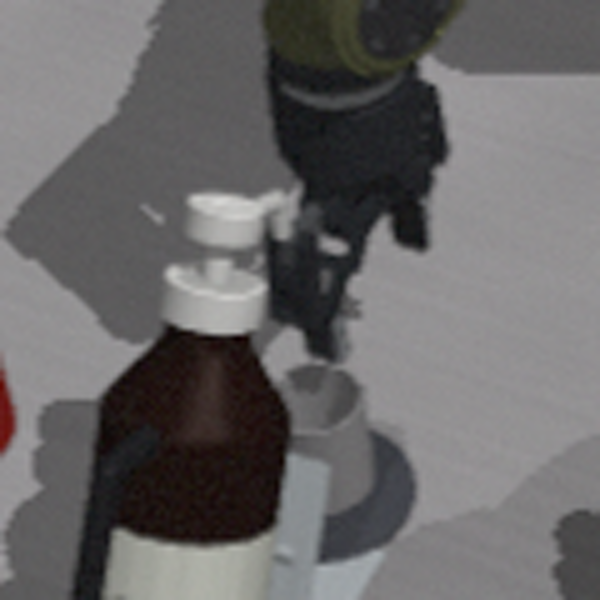

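View pics/wrist25.png

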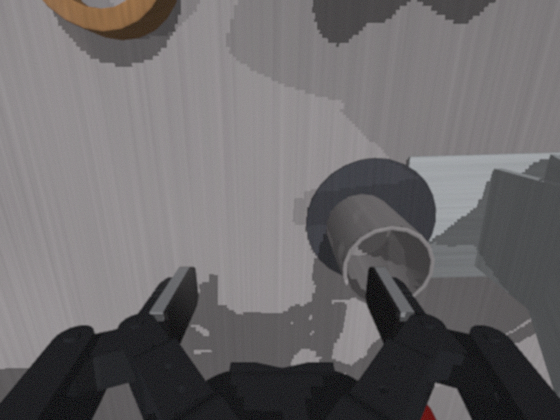

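>>> {"api": "arm_command", "payload": {"targets": [[0,0.008,0,0],[0,0.008,0,0],[0,0.006,0,0],[0,0.005,0,0],[0,0,0,0]]}}

```text
t: 25.28
ee_pos: [0.5377, -0.1638, 0.0179]
tool_rot: [[0.014, -0.002, 1.0], [-1.0, 0.001, 0.014], [-0.001, -1.0, -0.002]]
ft_force: [-0.8, -0.0, -0.2]
finger_gap: 0.998
```

```bash
python3 pl.py 26 wrist scene;python3 -c "
import cv2
cv2.imwrite('pics/s26c.png',cv2.resize(cv2.imread('pics/scene26.png')[180:280,170:270],None,fx=6,fy=6,interpolation=2))"
```

```text
[ 0.5377 -0.1638  0.0179] [[0.014, -0.002, 1.0], [-1.0, 0.001, 0.014], [-0.001, -1.0, -0.002]] 0.9980094682209409 [-0.8 -0.  -0.2] 25.2833
```

View pics/s26c.png

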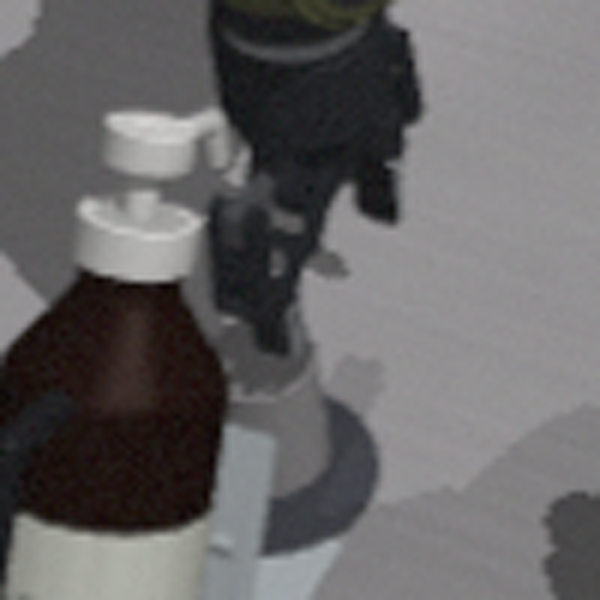

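View pics/wrist26.png

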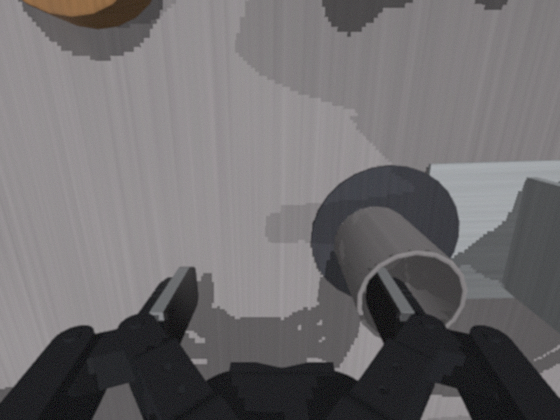

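>>> {"api": "arm_command", "payload": {"targets": [[0,0.004,0,0],[0,0.003,0,0],[0,0,-0.002,0],[0,0,-0.003,0],[0,0,-0.003,0],[0,0,-0.003,0],[0,0,-0.003,0],[0,0,0,0]]}}

```text
t: 26.05
ee_pos: [0.524, -0.1642, 0.0125]
tool_rot: [[0.014, -0.0, 1.0], [-1.0, 0.0, 0.014], [-0.0, -1.0, -0.0]]
ft_force: [-0.2, -0.2, 0.3]
finger_gap: 1.0
```

```bash
python3 pl.py 27 wrist scene;python3 -c "
import cv2
cv2.imwrite('pics/s27c.png',cv2.resize(cv2.imread('pics/scene27.png')[180:280,170:270],None,fx=6,fy=6,interpolation=2))"
```

```text
[ 0.524  -0.1642  0.0125] [[0.014, -0.0, 1.0], [-1.0, 0.0, 0.014], [-0.0, -1.0, -0.0]] 1.0002823789565851 [-0.2 -0.2  0.3] 26.05
```

View pics/s27c.png

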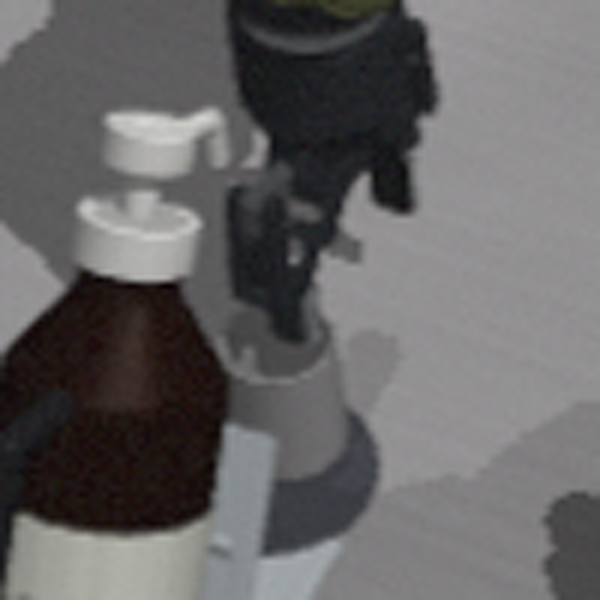

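View pics/wrist27.png

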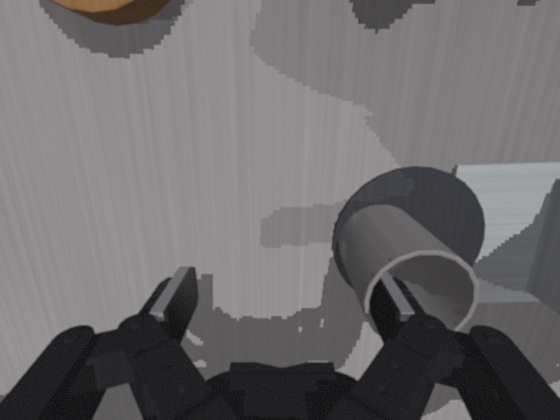

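>>> {"api": "arm_command", "payload": {"targets": [[0,0,-0.003,0],[0,0,-0.003,0],[0,0,-0.003,0],[0,0,-0.003,0],[0,0,-0.003,0],[0,0,-0.003,0],[0,0,-0.003,0],[0,0,-0.002,0],[0,0,0,0]]}}

```text
t: 26.9
ee_pos: [0.5011, -0.1645, 0.0124]
tool_rot: [[0.014, -0.0, 1.0], [-1.0, 0.0, 0.014], [-0.0, -1.0, -0.0]]
ft_force: [0.7, 0.3, 0.3]
finger_gap: 0.998
```

```bash
python3 pl.py 28 wrist;python3 -c "
from h import *
w=cam('wrist');print(proj(w,[.5645,-.1645,.069]))"
```

```text
[ 0.5011 -0.1645  0.0124] [[0.014, -0.0, 1.0], [-1.0, 0.0, 0.014], [-0.0, -1.0, -0.0]] 0.9984183795819124 [0.7 0.3 0.3] 26.9
[420.82348921 302.87408578]
```

View pics/wrist28.png

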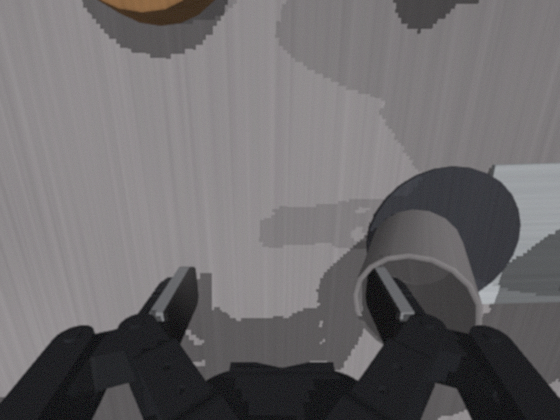

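The wrist view shows the cup's base lagging its rim, so the cup is tilting. I'll ease forward at once.

>>> {"api": "arm_command", "payload": {"targets": [[0,0,0.002,0],[0,0,0.002,0],[0,0,0.002,0],[0,0,0.002,0],[0,0,0.002,0],[0,0,0.002,0],[0,0,0.002,0],[0,0,0,0]]}}

```text
t: 27.62
ee_pos: [0.5159, -0.1643, 0.0124]
tool_rot: [[0.014, 0.0, 1.0], [-1.0, -0.0, 0.014], [0.0, -1.0, 0.0]]
ft_force: [0.0, -0.4, 0.3]
finger_gap: 1.003
```

```bash
python3 pl.py 29 wrist scene;python3 -c "
import cv2
cv2.imwrite('pics/s29c.png',cv2.resize(cv2.imread('pics/scene29.png')[180:280,170:270],None,fx=6,fy=6,interpolation=2))"
```

```text
[ 0.5159 -0.1643  0.0124] [[0.014, 0.0, 1.0], [-1.0, -0.0, 0.014], [0.0, -1.0, 0.0]] 1.0027288005928374 [ 0.  -0.4  0.3] 27.6167
```

View pics/wrist29.png

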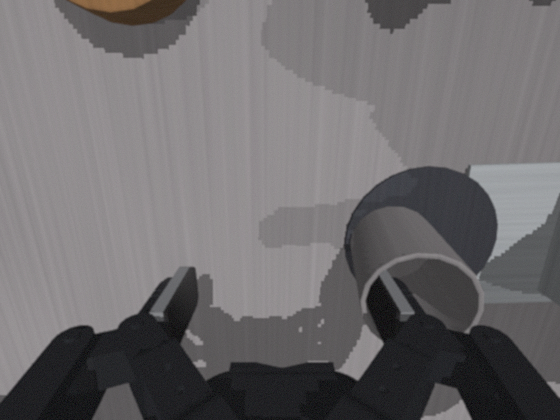

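View pics/s29c.png

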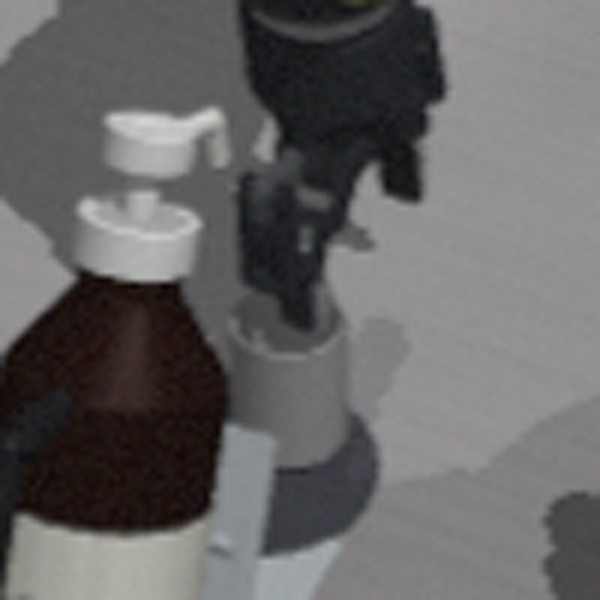

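>>> {"api": "arm_command", "payload": {"targets": [[0,0,0.002,0],[0,0,0.002,0],[0,0,0.002,0],[0,0,0.002,0],[0,0,0.002,0],[0,0,0,0],[0,0,0,0]]}}

```text
t: 28.3
ee_pos: [0.5255, -0.1642, 0.0123]
tool_rot: [[0.014, -0.0, 1.0], [-1.0, 0.0, 0.014], [-0.0, -1.0, -0.0]]
ft_force: [0.1, 0.5, -0.9]
finger_gap: 1.0
```

```bash
python3 pl.py 30 wrist scene;python3 -c "
import cv2
cv2.imwrite('pics/s30c.png',cv2.resize(cv2.imread('pics/scene30.png')[180:280,170:270],None,fx=6,fy=6,interpolation=2))"
```

```text
[ 0.5255 -0.1642  0.0123] [[0.014, -0.0, 1.0], [-1.0, 0.0, 0.014], [-0.0, -1.0, -0.0]] 0.9998716897590845 [ 0.1  0.5 -0.9] 28.3
```

View pics/wrist30.png

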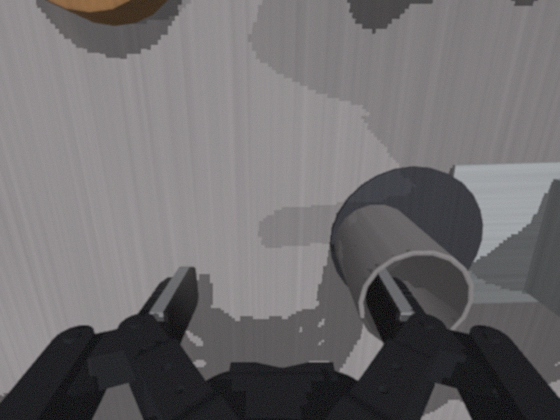

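View pics/s30c.png

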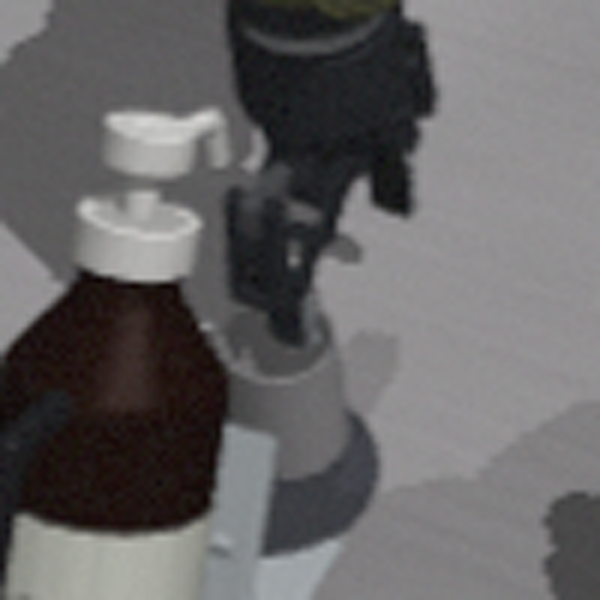

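The scene now shows the cup upright at about x = 0.584. It tipped when its base overhung the plate edge. So I won't drag it further: I'll close on its near wall, moving the gripper forward as the jaws shut.

>>> {"api": "arm_command", "payload": {"targets": [[0,0,0.0015,0],[0,0,0.001,0],[0,0,0,0]], "grip": 0.074}}

```text
t: 28.65
ee_pos: [0.5283, -0.1642, 0.0125]
tool_rot: [[0.014, 0.0, 1.0], [-1.0, -0.0, 0.014], [0.0, -1.0, 0.0]]
ft_force: [0.8, -0.0, 0.0]
finger_gap: 0.865
```

>>> {"api": "arm_command", "payload": {"targets": [[0,0,0.003,0],[0,0,0.003,0],[0,0,0,0]], "grip": 0.06}}

```text
t: 28.9
ee_pos: [0.5346, -0.1641, 0.0125]
tool_rot: [[0.014, 0.0, 1.0], [-1.0, -0.0, 0.014], [0.0, -1.0, 0.0]]
ft_force: [0.8, 0.5, -0.2]
finger_gap: 0.703
```

>>> {"api": "arm_command", "payload": {"targets": [[0,0,0.003,0],[0,0,0.003,0],[0,0,0,0]], "grip": 0.046}}

```text
t: 29.15
ee_pos: [0.5405, -0.164, 0.0124]
tool_rot: [[0.014, 0.0, 1.0], [-1.0, -0.0, 0.014], [0.0, -1.0, 0.0]]
ft_force: [0.4, -0.2, 0.1]
finger_gap: 0.535
```

```bash
python3 pl.py 31 wrist scene;python3 -c "
import cv2
cv2.imwrite('pics/s31c.png',cv2.resize(cv2.imread('pics/scene31.png')[180:280,170:270],None,fx=6,fy=6,interpolation=2))"
```

```text
[ 0.5405 -0.164   0.0124] [[0.014, 0.0, 1.0], [-1.0, -0.0, 0.014], [0.0, -1.0, 0.0]] 0.5352260000848169 [ 0.4 -0.2  0.1] 29.15
```

View pics/wrist31.png

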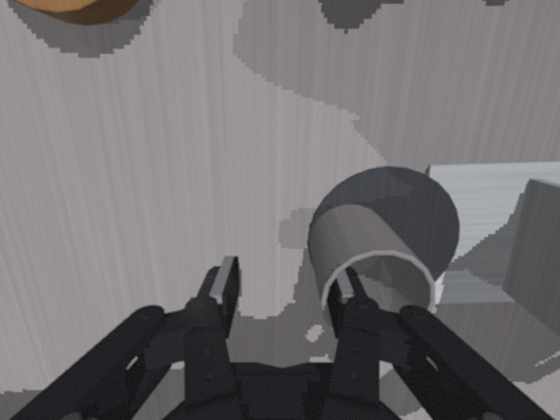

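View pics/s31c.png

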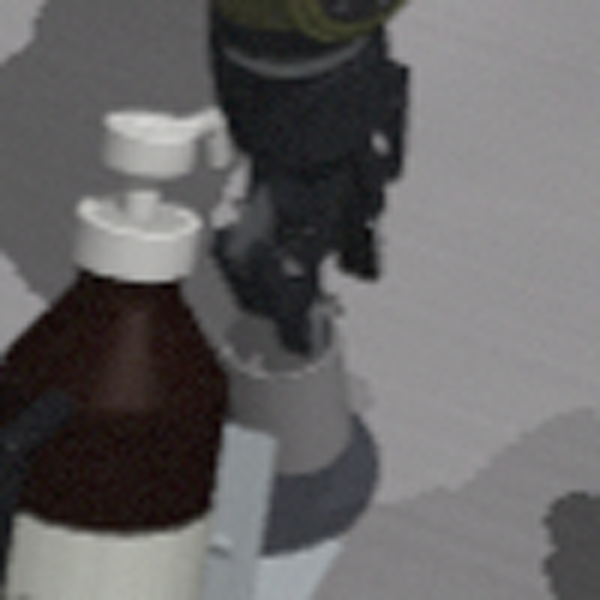

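>>> {"api": "arm_command", "payload": {"targets": [[0,0,0.003,0],[0,0,0.0025,0],[0,0,0,0]], "grip": 0.032}}

```text
t: 29.5
ee_pos: [0.5459, -0.1639, 0.0124]
tool_rot: [[0.014, 0.0, 1.0], [-1.0, -0.0, 0.014], [0.0, -1.0, 0.0]]
ft_force: [0.5, -0.6, -0.3]
finger_gap: 0.373
```

>>> {"api": "arm_command", "payload": {"targets": [[0,0,0.003,0],[0,0,0.0025,0],[0,0,0,0]], "grip": 0.018}}

```text
t: 29.75
ee_pos: [0.5514, -0.1638, 0.0124]
tool_rot: [[0.014, 0.0, 1.0], [-1.0, -0.0, 0.014], [0.0, -1.0, 0.0]]
ft_force: [-0.5, 0.5, -0.8]
finger_gap: 0.212
```

```bash
python3 pl.py 32 wrist scene;python3 -c "
import cv2
cv2.imwrite('pics/s32c.png',cv2.resize(cv2.imread('pics/scene32.png')[180:280,170:270],None,fx=6,fy=6,interpolation=2))"
```

```text
[ 0.5514 -0.1638  0.0124] [[0.014, 0.0, 1.0], [-1.0, -0.0, 0.014], [0.0, -1.0, 0.0]] 0.21194318105655954 [-0.5  0.5 -0.8] 29.75
```

View pics/wrist32.png

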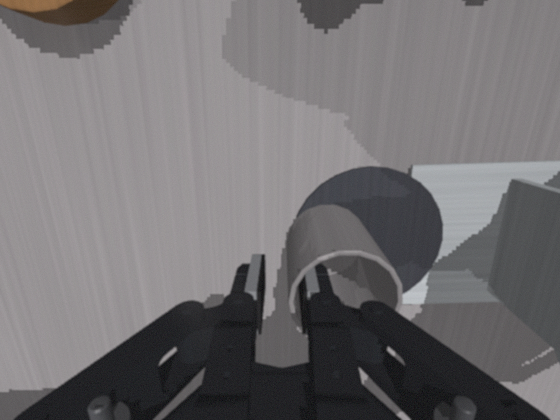

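View pics/s32c.png

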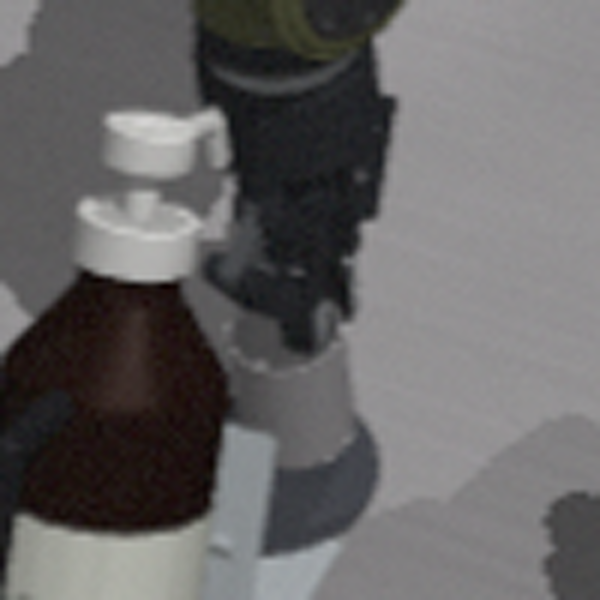

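>>> {"api": "arm_command", "payload": {"targets": [[0,0,0.002,0],[0,0,0.002,0],[0,0,0,0],[0,0,0,0],[0,0,0,0]], "grip": 0.0, "force": 30}}

```text
t: 30.27
ee_pos: [0.5551, -0.1638, 0.0125]
tool_rot: [[0.014, 0.0, 1.0], [-1.0, -0.0, 0.014], [0.0, -1.0, 0.0]]
ft_force: [1.0, 0.8, 0.9]
finger_gap: 0.054
```

>>> {"api": "arm_command", "payload": {"targets": [[0,-0.002,0,0],[0,-0.003,0,0],[0,-0.004,0,0],[0,-0.004,0,0],[0,0,0,0]]}}

```text
t: 30.68
ee_pos: [0.5554, -0.1639, 0.0264]
tool_rot: [[0.014, 0.001, 1.0], [-1.0, -0.0, 0.014], [0.0, -1.0, 0.001]]
ft_force: [0.5, 0.1, -1.9]
finger_gap: 0.055
```

```bash
python3 pl.py 33 wrist scene;python3 -c "
import cv2
cv2.imwrite('pics/s33c.png',cv2.resize(cv2.imread('pics/scene33.png')[180:280,170:270],None,fx=6,fy=6,interpolation=2))"
```

```text
[ 0.5554 -0.1639  0.0264] [[0.014, 0.001, 1.0], [-1.0, -0.0, 0.014], [0.0, -1.0, 0.001]] 0.054910745884529336 [ 0.5  0.1 -1.9] 30.6833
```

View pics/wrist33.png

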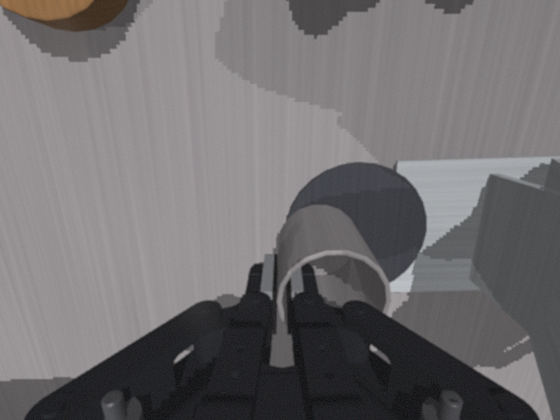

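View pics/s33c.png

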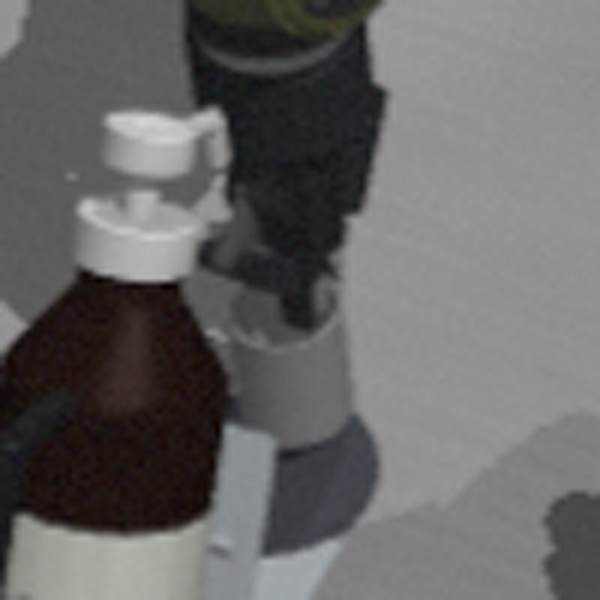

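The cup is gripped by its wall and lifted 14 mm. I'm backing out from under the spout.

>>> {"api": "arm_command", "payload": {"targets": [[0,0,-0.006,0],[0,0,-0.012,0],[0,0,-0.018,0],[0,0,-0.02,0],[0,-0.01,-0.02,0],[0,-0.02,-0.018,0],[0,-0.02,-0.012,0],[0,-0.02,-0.006,0],[0,-0.01,0,0],[0,0,0,0]]}}

```text
t: 31.62
ee_pos: [0.4438, -0.1658, 0.1073]
tool_rot: [[0.014, 0.003, 1.0], [-1.0, -0.002, 0.014], [0.002, -1.0, 0.003]]
ft_force: [0.4, -0.3, -0.8]
finger_gap: 0.057
```

```bash
python3 pl.py 34 wrist scene;python3 -c "
from h import *
cv2.imwrite('pics/s34c.png',cv2.resize(cv2.imread('pics/scene34.png')[120:260,180:330],None,fx=4,fy=4,interpolation=2))
c=cam('scene');s=ctrl.read_state();p=np.array(s['ee_pos'])+[.0234,0,0]
for z in (.065,0):
  for a in (0,90,180,270):
    q=p+[.026*np.cos(np.radians(a)),.026*np.sin(np.radians(a)),-.0085+z];print(z,a,((proj(c,q)-[180,120])*4).round())
"
```

```text
[ 0.4438 -0.1658  0.1073] [[0.014, 0.003, 1.0], [-1.0, -0.002, 0.014], [0.002, -1.0, 0.003]] 0.0565201817739423 [ 0.4 -0.3 -0.8] 31.6167
0.065 0 [201. 274.]
0.065 90 [255. 261.]
0.065 180 [239. 228.]
0.065 270 [187. 241.]
0 0 [209. 346.]
0 90 [261. 333.]
0 180 [246. 299.]
0 270 [195. 312.]
```

View pics/s34c.png

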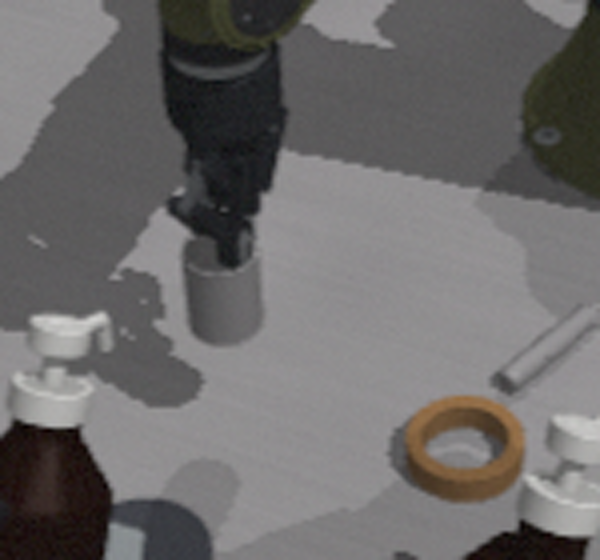

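View pics/wrist34.png

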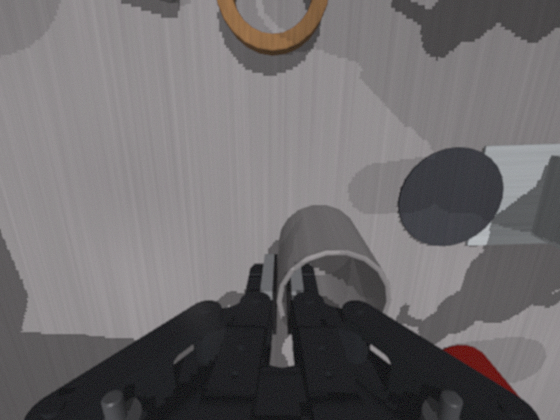

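The held cup is upright and matches the predicted outline. I'll carry it over to the tray.

>>> {"api": "arm_command", "payload": {"targets": [[-0.012,0,-0.0033,0],[-0.022,0,-0.0033,0],[-0.032,0,-0.0033,0],[-0.034,0,-0.0033,0],[-0.034,0,-0.0033,0],[-0.034,0,-0.0033,0],[-0.034,0,-0.0033,0],[-0.034,0,-0.0033,0],[-0.034,0,-0.0033,0],[-0.034,0,-0.0033,0]]}}

```text
t: 32.55
ee_pos: [0.4042, 0.1402, 0.1042]
tool_rot: [[0.014, -0.002, 1.0], [-1.0, -0.0, 0.014], [0.0, -1.0, -0.002]]
ft_force: [1.1, -1.8, -2.1]
finger_gap: 0.058
```

>>> {"api": "arm_command", "payload": {"targets": [[-0.034,0,-0.0033,0],[-0.034,0,-0.0033,0],[-0.034,0,-0.0033,0],[-0.034,0,-0.0033,0],[-0.03,0,-0.0033,0],[-0.022,0,-0.0033,0],[-0.012,0,0,0],[-0.008,0,0,0],[0,0,0,0],[0,0,0,0]]}}

```text
t: 33.38
ee_pos: [0.3829, 0.3452, 0.1048]
tool_rot: [[0.014, -0.001, 1.0], [-1.0, -0.001, 0.014], [0.001, -1.0, -0.001]]
ft_force: [0.1, -0.6, -1.3]
finger_gap: 0.053
```

```bash
python3 pl.py 35 wrist scene top;python3 -c "
from h import *
cv2.imwrite('pics/s35c.png',cv2.resize(cv2.imread('pics/scene35.png')[160:320,330:490],None,fx=3.7,fy=3.7,interpolation=2))
"
```

```text
[0.3829 0.3452 0.1048] [[0.014, -0.001, 1.0], [-1.0, -0.001, 0.014], [0.001, -1.0, -0.001]] 0.053344483396466934 [ 0.1 -0.6 -1.3] 33.3833
```

View pics/s35c.png

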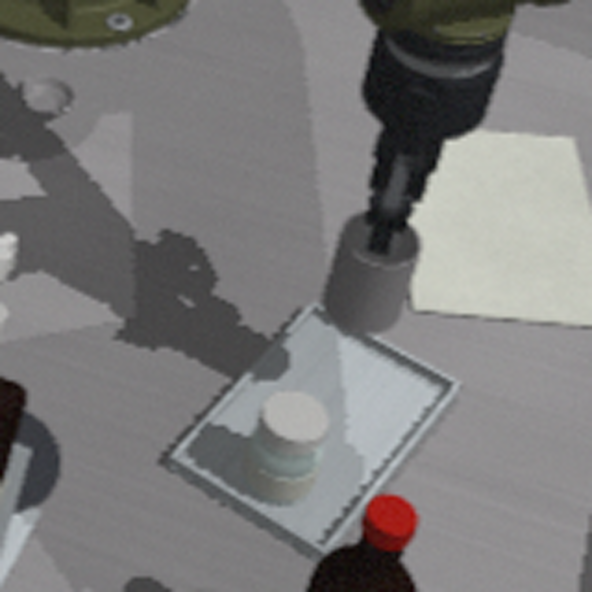

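View pics/wrist35.png

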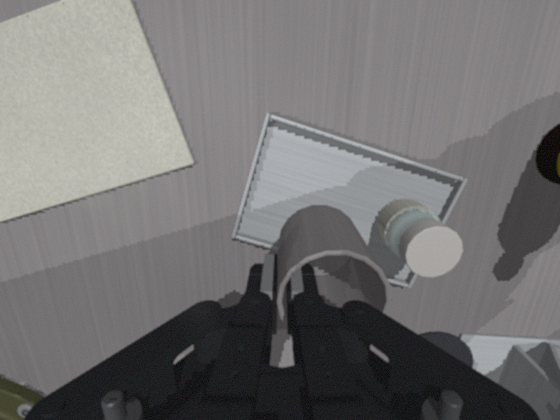

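```bash
python3 -c "
from h import *
w=cam('wrist');C=np.array([onz(w,*p,.014) for p in [(268,117),(465,180),(410,286),(235,240)]]);print(C.round(4),C.mean(0))
x=(C[1]+C[2]-C[0]-C[3])[:2];x/=np.linalg.norm(x);y=np.array([-x[1],x[0]]);print(x)
for c in (C.mean(0)[:2],np.array([.441,.336])):
  d=np.array([.3829+.0234,.3455])-c;print('cup in tray',d@x,d@y)
s=cam('scene');D=np.array([onz(s,330+u/3.7,160+v/3.7,.014) for u,v in [(313,306),(460,383),(322,556),(166,460)]]);print(D.round(4),D.mean(0))
"
```

```text
[[0.3711 0.4211 0.014 ]
 [0.5485 0.3691 0.014 ]
 [0.5156 0.2583 0.014 ]
 [0.339  0.3074 0.014 ]] [0.44354456 0.33899227 0.014     ]
[ 0.96163318 -0.27433854]
cup in tray -0.0376009255180701 -0.003959563864700081
cup in tray -0.03597488734353056 -0.00038403205632389116
[[0.34   0.3113 0.014 ]
 [0.37   0.4225 0.014 ]
 [0.5539 0.3682 0.014 ]
 [0.5212 0.2541 0.014 ]] [0.44627304 0.33903072 0.014     ]
```

The cup's target in the tray frame is about (-0.037, -0.003), well inside the limits. I'll lower it.

>>> {"api": "arm_command", "payload": {"targets": [[0,0.01,0,0],[0,0.02,0,0],[0,0.025,0,0],[0,0.02,0,0],[0,0.009,0,0],[0,0.003,0,0],[0,0,0,0]]}}

```text
t: 34.12
ee_pos: [0.3831, 0.3456, 0.0181]
tool_rot: [[0.014, -0.001, 1.0], [-1.0, -0.0, 0.014], [0.0, -1.0, -0.001]]
ft_force: [-0.3, -0.5, -0.9]
finger_gap: 0.054
```

>>> {"api": "arm_command", "payload": {"targets": [[0,0.0015,0,0],[0,0.0015,0,0],[0,0,0,0],[0,0,0,0]]}}

```text
t: 34.45
ee_pos: [0.3833, 0.3461, 0.0159]
tool_rot: [[0.014, 0.001, 1.0], [-1.0, 0.001, 0.014], [-0.001, -1.0, 0.001]]
ft_force: [0.1, 0.6, -1.5]
finger_gap: 0.057
```

>>> {"api": "arm_command", "payload": {"targets": [[0,0.001,0,0],[0,0.001,0,0],[0,0.001,0,0],[0,0,0,0],[0,0,0,0]]}}

```text
t: 34.87
ee_pos: [0.3832, 0.3459, 0.0125]
tool_rot: [[0.014, 0.0, 1.0], [-1.0, 0.0, 0.014], [-0.0, -1.0, 0.0]]
ft_force: [-0.4, -0.2, 1.5]
finger_gap: 0.054
```

```bash
python3 pl.py 36 wrist scene;python3 -c "
from h import *
cv2.imwrite('pics/s36c.png',cv2.resize(cv2.imread('pics/scene36.png')[190:310,350:470],None,fx=5,fy=5,interpolation=2))
"
```

```text
[0.3832 0.3459 0.0125] [[0.014, 0.0, 1.0], [-1.0, 0.0, 0.014], [-0.0, -1.0, 0.0]] 0.054028969904563545 [-0.4 -0.2  1.5] 34.8667
```

View pics/s36c.png

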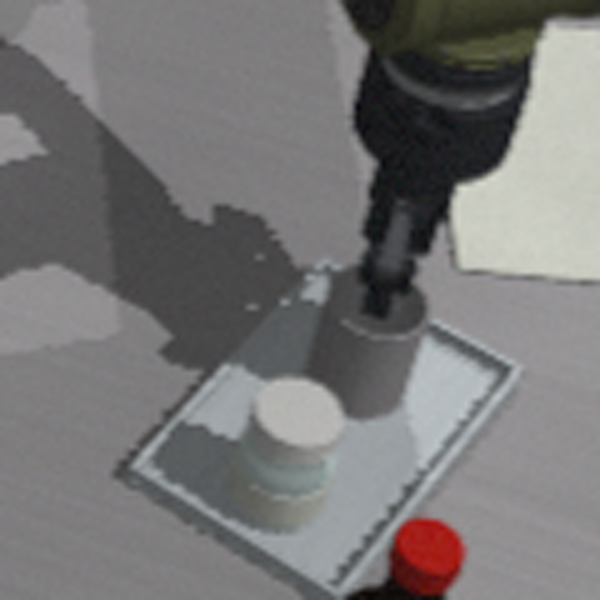

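Contact felt (Fz went from -1.5 to +1.5 N). I'll open part way, so the finger clears the wall on both sides, and lift.

>>> {"api": "arm_command", "payload": {"targets": [[0,0,0,0],[0,0,0,0],[0,0,0,0],[0,0,0,0]], "grip": 0.024}}

```text
t: 35.3
ee_pos: [0.383, 0.3459, 0.0123]
tool_rot: [[0.014, -0.0, 1.0], [-1.0, 0.0, 0.014], [-0.0, -1.0, -0.0]]
ft_force: [-0.0, 0.2, 0.3]
finger_gap: 0.281
```

>>> {"api": "arm_command", "payload": {"targets": [[0,-0.003,0,0],[0,-0.006,0,0],[0,-0.01,0,0],[0,-0.015,0,0],[0,-0.02,0,0],[0,-0.03,0,0],[0,-0.03,0,0],[0,-0.02,0,0],[0,0,0,0]]}}

```text
t: 36.05
ee_pos: [0.3845, 0.347, 0.1518]
tool_rot: [[0.014, 0.006, 1.0], [-1.0, 0.005, 0.014], [-0.005, -1.0, 0.006]]
ft_force: [0.5, -0.2, 1.0]
finger_gap: 0.285
```

>>> {"api": "arm_command", "payload": {"targets": [[0,-0.02,-0.01,0],[0.01,-0.02,-0.02,0],[0.03,0,0,0],[0.03,0,0,0],[0.03,0,0,0],[0.03,0,0,0],[0.03,0,0,0],[0.01,0,0,0],[0,0,0,0],[0,0,0,0]]}}

```text
t: 36.88
ee_pos: [0.3556, 0.1756, 0.1868]
tool_rot: [[0.013, 0.001, 1.0], [-1.0, 0.001, 0.013], [-0.001, -1.0, 0.001]]
ft_force: [-0.1, -0.1, -0.3]
finger_gap: 0.284
```

```bash
python3 pl.py 37 top scene;python3 -c "
from h import *
cv2.imwrite('pics/s37c.png',cv2.resize(cv2.imread('pics/scene37.png')[190:310,350:470],None,fx=5,fy=5,interpolation=2))
"
```

```text
[0.3556 0.1756 0.1868] [[0.013, 0.001, 1.0], [-1.0, 0.001, 0.013], [-0.001, -1.0, 0.001]] 0.28420649094809763 [-0.1 -0.1 -0.3] 36.8833
```

View pics/s37c.png

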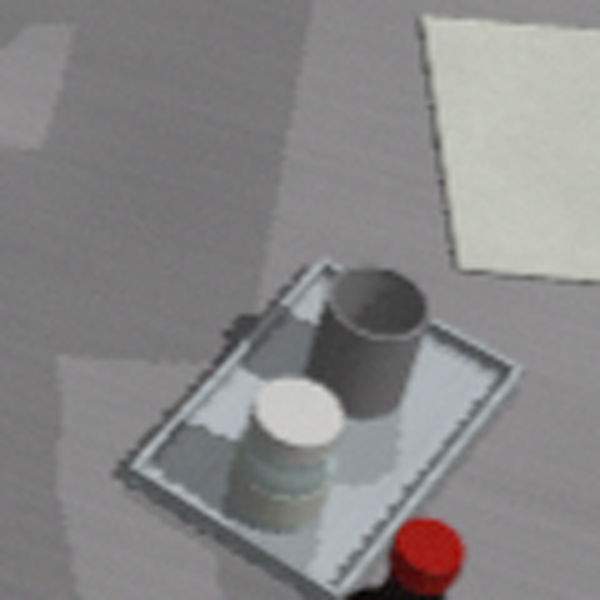

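View pics/top37.png

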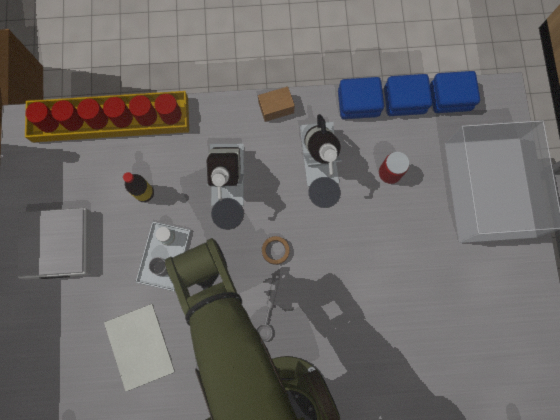

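View pics/scene37.png

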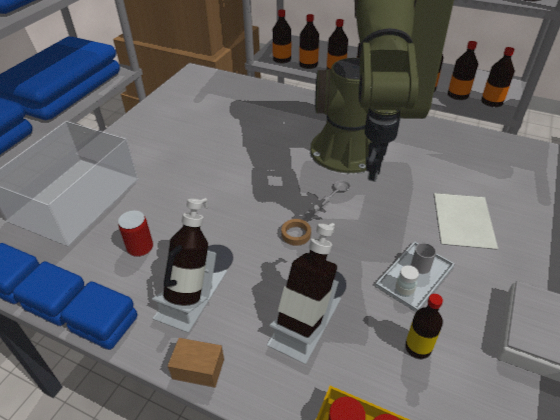

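```bash
python3 -c "
from h import *
s=cam('scene');p=onz(s,350+378/5,190+303/5,.069);print('cup',p)
t=cam('top');print('cup top',onz(t,158.5,266,.069))
x=np.array([.9616,-.2743]);y=np.array([.2743,.9616])
for c in ([.4435,.339],[.441,.336],[.446,.339]): d=p[:2]-c;print(d@x,d@y)
b=p.copy();b[2]=.004
print('base extremes pred',[((proj(s,b+[.026*np.cos(a),.026*np.sin(a),0])-[350,190])*5).round().tolist() for a in (0,1.571,3.14,4.71)])
r=ctrl.close_job();print(r)
"
```

```text
cup [0.40883396 0.34550507 0.069     ]
cup top [0.40463487 0.34251571 0.069     ]
-0.035119201705678886 -0.003253614884194956
-0.033538101705678884 0.0003169351158050471
-0.03752320170567888 -0.003939364884194957
base extremes pred [[342.0, 420.0], [403.0, 401.0], [365.0, 350.0], [304.0, 369.0]]
the job is handed in; nothing more can be done
None
```

The job is handed in at about 37 s. The cup stands upright on the sample tray after one full press of the jug's cap, with one tilt on the way that I couldn't measure exactly.

**What I did**
- **Placing the cup:** I set it on the near edge of the jug's drip plate, then pushed it under the spout with nearly closed fingers and backed away. Three views put it about 5–7 mm from the plate centre, upright and released.
- **Pressing the cap:** I pressed along the cap's axis until the force climbed sharply (to about 28 N upward, 25 N sideways) with almost no further movement, so it was at its stop. After I retreated, the cap showed at its starting position and the cup had not moved.
- **Moving it to the tray:** I dragged the cup part way out with one finger inside it, gripped its near wall, carried it over and released it.

**Last checks**
- The cup is at about (-0.035, -0.003) m in the tray frame, within the limits. It is upright, judged by its outline in the scene view.
- In the last pictures both pump caps are up, the gripper is well clear, and the jar, tin, sauce bottle and tape look where they were, judged by eye only.

**What went wrong or disagreed**
- **Tilt:** while I dragged the cup out, its base overhung the plate edge and it tipped toward the robot, by roughly 13–17° from the wrist picture. I let it back down and switched to the wall grip. I believe it stayed under the 29° limit, but that is an estimate.
- **Fingertips:** they were about 30 mm behind the stated TCP when shut and about 42 mm when open. I found the cap by force instead of relying on the TCP.
- **Camera differences:** the top and scene views differed by about 4 mm on the final cup position, and the tray centre varied by about 5 mm between views. Neither affects the result.

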